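Pack interlocked lock-stile channels on the bed and set the end stop

TASK

Pack the channel sections on the grey bed: lay the three open-up green channels flat and square in the black lane, in a row next to the blue starter channel and short of the orange stop, and bridge neighbouring open-up channels (the starter counts as one) with every open-down brass channel there is, its two flanges standing fully home in their two troughs. Once all are packed, nudge the stiff orange end stop along until its pointer is in the red band, never letting it run past the band; last of all lay the yellow bar flat along the row, on top of the brass channels. Leave the ear defenders, the bin of keys and the grease can alone.

Things in the scene. Friction and masses are not known exactly. Their poses are not given: they have to be found in the camera images.
- bed: grey fixed packing bed, 130 mm (its x) by 400 mm (its y), 10 mm thick; origin at the centre of its underside on the table, z up. A black lane 76 mm wide runs along y through its middle; channels lie in it with their length across (channel x along bed x). Blue starter channel at its -y end, orange sliding stop at its +y end.
- starter (a point): centre of the blue starter channel, open side up, bolted to the bed: same section and size as the loose channels, standing on the bed's top face (centre 28 mm above the bed's underside), 155 mm from the bed's middle towards -y.
- stop (a joint): position of the orange end stop along the lane in m: grows as the stop is pushed towards the starter (along the bed's -y), range 0 to 0.085, starts at 0 to 0.015. Stiff: about 8 N to move it, and it stays where it is left.
- stop_push (a point): centre line of the outer (+y) upright face of the orange end stop, 40 mm above the bed's underside: the place to push it from. The stop is a block 76 mm (x) by 24 mm (y), its top 55 mm above the bed's underside; its inner face is 24 mm from this point towards -y.
- pointer (a point): tip of the end stop's thin black pointer, 3 mm wide, that lies over the white scale on the bed's +x edge and moves with the stop; its axes are the bed's.
- band (a point): centre of the red band on the white scale, 16 mm by 10 mm (10 mm along bed y, the direction of sliding); its axes are the bed's. The pointer starts 30 to 65 mm from it on the +y side. When the pointer is on it, the stop's inner face is 12 mm closer to the starter than the band's centre.
- up1_mid (a point): green-painted aluminium channel lying OPEN SIDE UP (web below), 52 mm long (its x), 64 wide (y), 36 high (z, up): web 10 mm thick, flanges 5 mm thick, trough 54 wide, 26 deep, open at both ends; 0.1 to 0.18 kg. Point: its centre, half-way up. It can be gripped low across its length, on the ends of the web, which leaves its sides free. In the bed the web lies flat on its top.
- up2_mid (a point): green-painted aluminium channel lying OPEN SIDE UP (web below), 52 mm long (its x), 64 wide (y), 36 high (z, up): web 10 mm thick, flanges 5 mm thick, trough 54 wide, 26 deep, open at both ends; 0.1 to 0.18 kg. Point: its centre, half-way up. It can be gripped low across its length, on the ends of the web, which leaves its sides free. In the bed the web lies flat on its top.
- up3_mid (a point): green-painted aluminium channel lying OPEN SIDE UP (web below), 52 mm long (its x), 64 wide (y), 36 high (z, up): web 10 mm thick, flanges 5 mm thick, trough 54 wide, 26 deep, open at both ends; 0.1 to 0.18 kg. Point: its centre, half-way up. It can be gripped low across its length, on the ends of the web, which leaves its sides free. In the bed the web lies flat on its top.
- down1_mid (a point): brass channel lying OPEN SIDE DOWN (web on top), maybe absent; 52 mm long (its x), 64 wide (y), 36 high (z, up): web 10 mm thick, flanges 5 mm thick, trough 54 wide, 26 deep, open at both ends; 0.1 to 0.18 kg. Point: its centre, half-way up. Interlocked, one flange stands on the web of each of two open-up neighbours, its point then 38 mm above the bed's underside. Can be gripped across its length.
- down2_mid (a point): brass channel lying OPEN SIDE DOWN (web on top), maybe absent; 52 mm long (its x), 64 wide (y), 36 high (z, up): web 10 mm thick, flanges 5 mm thick, trough 54 wide, 26 deep, open at both ends; 0.1 to 0.18 kg. Point: its centre, half-way up. Interlocked, one flange stands on the web of each of two open-up neighbours, its point then 38 mm above the bed's underside. Can be gripped across its length.
- down3_mid (a point): brass channel lying OPEN SIDE DOWN (web on top), maybe absent; 52 mm long (its x), 64 wide (y), 36 high (z, up): web 10 mm thick, flanges 5 mm thick, trough 54 wide, 26 deep, open at both ends; 0.1 to 0.18 kg. Point: its centre, half-way up. Interlocked, one flange stands on the web of each of two open-up neighbours, its point then 38 mm above the bed's underside. Can be gripped across its length.
- weight_mid (a point): yellow hold-down bar, 140 mm long (its x), 26 mm square, 0.55 to 0.78 kg; any of its four long faces may lie down; the point is its centre.
- muffs: red ear defenders, 150 mm by 130 mm, 80 mm high, on the table; origin under the ear cups. Leave alone.
- keybin: grey bin of keys, 110 by 150 mm, 60 mm high, on the table; origin at the centre of its underside. Leave alone.
- spray: upright green-labelled grease can, 56 mm diameter, 90 mm high; origin at the centre of its underside. Leave alone.
Things that resemble listed ones, but are neither listed nor needed, are in the scene too. Leave any purple or white look-alike of the part that bears up3_mid alone.

How it is judged (in metres and radians):
On the way, in this order (a step that is already met when the one before it is completed fails the run):
1. all open-up channels lie in the lane and every open-down channel is interlocked (z of up1_mid in the frame of bed between 0.025 and 0.031 m and x of up1_mid in the frame of bed between -0.012 and 0.012 m and angle between each of up1_mid, up2_mid, up3_mid, down1_mid, down2_mid, down3_mid's own z axis and vertical below 0.05 rad and angle between the x axis of each of up1_mid, up2_mid, up3_mid, down1_mid, down2_mid, down3_mid and the x axis of bed, either way round below 0.15 rad and y of each of up1_mid, up2_mid, up3_mid, down1_mid, down2_mid, down3_mid in the frame of starter above 0.02 m and y of each of up1_mid, up2_mid, up3_mid, down1_mid, down2_mid, down3_mid in the frame of stop_push below -0.045 m and linear speed of each of up1, up2, up3, down1, down2, down3 below 0.02 m/s and z of up2_mid in the frame of bed between 0.025 and 0.031 m and x of up2_mid in the frame of bed between -0.012 and 0.012 m and z of up3_mid in the frame of bed between 0.025 and 0.031 m and x of up3_mid in the frame of bed between -0.012 and 0.012 m and z of down1_mid in the frame of bed between 0.035 and 0.041 m and x of down1_mid in the frame of bed between -0.012 and 0.012 m and z of down2_mid in the frame of bed between 0.035 and 0.041 m and x of down2_mid in the frame of bed between -0.012 and 0.012 m and z of down3_mid in the frame of bed between 0.035 and 0.041 m and x of down3_mid in the frame of bed between -0.012 and 0.012 m), for 0.2 s.
2. the stop's pointer is in the red band (y of pointer in the frame of band between -0.005 and 0.005 m), for 0.3 s.
3. the yellow bar lies on the brass channels (z of weight_mid in the frame of bed between 0.065 and 0.073 m and x of weight_mid in the frame of bed between -0.02 and 0.02 m and angle between weight_mid's own x axis and vertical between 1.5208 and 1.6208 rad and angle between the x axis of weight_mid and the y axis of bed, either way round below 0.2 rad and linear speed of weight below 0.02 m/s), for 0.2 s.
At the end, for the whole second after the job is handed in: Green flat in lane, brass fully home in two troughs: height within 3 mm, tilt 0.05 rad, within 12 mm of lane middle, square to 0.15 rad, between starter and stop. Pointer within 5 mm of band centre. Bar level on brass (4 mm), along row (0.2 rad, 20 mm). All at rest (all of step 1 and all of step 2 and all of step 3); the robot touches nothing.
It fails at once if the pointer runs past the red band (y of pointer in the frame of band below -0.0065 m).
It fails at once if the ear defenders is disturbed (distance of muffs from where it was at the start of the episode above 0.02 m).
It fails at once if the bin of keys is disturbed (distance of keybin from where it was at the start of the episode above 0.02 m).
It fails at once if the grease can is disturbed (distance of spray from where it was at the start of the episode above 0.02 m).
Of down1, down2, down3 only 1 to 3 are there at a start; the rules pass over those that are not, and their reading is None.
At some moment in a run one of weight may be knocked a few centimetres aside while the robot is not near it.
Once in a run the grip may slacken for a moment while it holds something.
It also fails if it takes over 210 s, if anything falls off the work surface, if the arm or the gripper's body presses on something with over 40 N, if the wrist force passes 120 N, or if a joint passes its speed limit or range.

ROBOT

A 6-joint arm with a two-finger parallel gripper is mounted at the origin on the work surface. World frame = base frame: x ahead of the robot, y to its left, z up, the work surface at z = 0. Lengths are in mm, angles in degrees, forces in N, time in s.
With the tool pointing down it reaches from about 350 to 850 mm from the base axis. Payload 8.1 kg.
Tool frame: the origin (TCP) lies midway between the tips of the shut fingers; the grasp point (between the pads) lies 19 mm behind it; z points along the fingers, x is the direction in which the jaws open and shut, and the axes are right-handed (so a half turn about z gives the same grasp; the last joint's range is limited). The gripper opens to 85 mm and grips with 20 to 120 N. Pads are 22 mm wide; open, the fingers measure 114 mm over their backs; the gripper's body (76 mm by 85 mm) begins 54 mm behind the grasp point. The pads swing forward as they close: fully open they stand 13 mm farther back than shut.
Start: joints at [-73.705, 7.471, 85.268, -0, 87.261, -4.893], TCP at [216.877, -559.437, 200.392] pointing down, gripper open.
Joint ranges: [-169.43, 169.43], [-51.17, 129.36], [1.28, 143.12], [-76.62, 256.62], [0, 156.53], [-152.29, 152.29]. Speed limits (degrees/s): [136.94, 136.94, 159.86, 180, 180, 180].

INTERFACE

Orientations are given as [roll, pitch, yaw] about the fixed x, y, z axes, in that order (R = Rz(yaw) Ry(pitch) Rx(roll)).
In Python, from bench import monitor, cams, r gives the robot as it stands.
- The arm moves only by the tool jog_arm, never from a script. Its arguments are lists of equal length, an entry for each row: "offset": the shift along the tool's x, y, z in mm, a list of three; "delta_rot": the turn, a rotation vector about the tool's x, y, z in degrees, a list of three; "jaw": the opening in per cent of the stroke, from 0 (shut) to 100 (fully open). In form: {"offset": [[x, y, z], ...], "delta_rot": [[rx, ry, rz], ...], "jaw": [jaw, ...]}. A call has 1 to 20 rows; each row shifts and turns the pose as measured when the row begins, along the tool's axes as they then stand; what a row does not reach is not made up. A row lasts 1/10 s, in which the tool goes at most 50 mm and 8.59 degrees, less where a joint would pass 70% of its speed; a pose out of reach is approached as far as the arm can. A call is refused whole if a number of a shift passes 50 or a number of a turn 8.59, either way. A call with a gripper value outside its range is refused whole. The fingers move at their own pace and stop on an object; "newtons" is the grip in N (left out, the last holds). Time passes only in rows, so rows that do not move let the fingers close. It gives the time, the measured TCP pose, the force and the opening at its end, in the units of the state.
- monitor.sense(): the state, without advancing time (a new reading comes with each control period).
- cams.snapshot(name): name is "side" or "top" or "wrist"; returns (picture, depth): 384x512x3 uint8, red, green, blue; 384x512 float32, mm along the optical axis (not along the pixel's ray), 0 where there is no reading.
- cams.camera_model(name): a dict with "K" (3x3 intrinsics, pixels), "k1" (the pictures are not rectified: a ray, as slopes to the right and down, at radius r is drawn at 1 + k1 r^2 times it, then the intrinsics apply), "camera_from_world" (4x4, takes a point from world to camera coordinates). Camera axes: x right, y down, z forward; pixel columns grow to the right and rows downward; lengths in mm; the calibration is good to about 2 mm. A picture is of the moment at which its call begins: read the wrist's pose just before it. camera_model takes no time and is no camera call; for the wrist camera it gives the pose at the moment of the call.
- r.hand_in(): hands the job in, once; it reports no verdict.
The state is a dict: "time": time; "joint_pos": joint angles; "qd": joint speeds; "joint_efforts": joint torques, N m; "tool_pos": TCP position; "tcp_rot": TCP orientation; "ft_force": force on the tool from outside, world axes, zero at the start; "wrist_torque": the same for the moment, N m; "finger_gap": finger opening in mm.
Only numpy, scipy, OpenCV 4.12 (cv2) and the standard library are available. Lean on these libraries where they do the work, as an engineer would, in place of code of your own. Each camera call takes 0.05 s, during which the arm holds its last target.

## Working session

There is one attempt and no reset: what is moved stays moved. The work goes in short steps, Python scripts to look and compute and a tool call to move; the robot and the scene stay as the last step left them, time stands still between calls to the robot, and variables do not carry over. Pictures are saved under pics/ and viewed, and the job is handed in when it is done.

Besides the shell and the picture viewer there is one more tool, called as a command line: name --argument value ..., lists and objects as JSON in quotes. jog_arm: Moves the arm, as the interface text tells. Its arguments: {"type":"object","properties":{"offset":{"type":"array","items":{"type":"array","items":{"type":"number"}}},"delta_rot":{"type":"array","items":{"type":"array","items":{"type":"number"}}},"jaw":{"type":"array","items":{"type":"number"}},"newtons":{"type":"number"}},"required":["offset","delta_rot","jaw"]}

```bash
ls; mkdir -p pics
cat > h.py <<'E'
from bench import monitor, cams, r
import numpy as np, cv2
def snap(name,fn=None):
    m=cams.camera_model(name); p,d=cams.snapshot(name)
    if fn: cv2.imwrite('pics/'+fn+'.png',p[:,:,::-1])
    return p,d,m
E
python3 - <<'E'
from h import *
for n in ['top','side','wrist']:
    p,d,m=snap(n,n+'0'); np.savez('/tmp/%s0.npz'%n,p=p,d=d,K=m['K'],k1=m['k1'],T=m['camera_from_world'])
    print(n,m)
print(monitor.sense())
E
```

```text
pics
top {'K': array([[395.34132907,   0.        , 251.69343558],
       [  0.        , 395.34132907, 196.80563935],
       [  0.        ,   0.        ,   1.        ]]), 'k1': -0.1150388870428467, 'camera_from_world': array([[ 5.12998440e-02, -9.98677726e-01,  3.33563260e-03,
        -9.55661238e+01],
       [-9.78645703e-01, -5.09359927e-02, -1.99143449e-01,
         5.12715595e+02],
       [ 1.99050031e-01,  6.95162538e-03, -9.79964673e-01,
         1.38222317e+03],
       [ 0.00000000e+00,  0.00000000e+00,  0.00000000e+00,
         1.00000000e+00]])}
side {'K': array([[490.63068147,   0.        , 250.88053187],
       [  0.        , 490.63068147, 186.36889291],
       [  0.        ,   0.        ,   1.        ]]), 'k1': -0.19074285103304633, 'camera_from_world': array([[-8.31078649e-01, -5.56035352e-01, -1.15310667e-02,
         3.86041639e+02],
       [-3.73582269e-01,  5.73494437e-01, -7.29068185e-01,
         2.62921856e+02],
       [ 4.12000688e-01, -6.01605201e-01, -6.84343931e-01,
         1.19107988e+03],
       [ 0.00000000e+00,  0.00000000e+00,  0.00000000e+00,
         1.
[... 546 characters left out ...]

         1.00000000e+00]])}
{'time': 0.15, 'joint_pos': array([-7.37052960e+01,  7.50611994e+00,  8.53165920e+01, -4.73231898e-04,
        8.72611016e+01, -4.89395841e+00]), 'qd': array([ 0.04434664, -0.17054856, -0.30532658,  0.03117282,  0.02140551,
       -0.08175523]), 'joint_efforts': array([ 1.35076640e-03, -5.70062721e+01, -5.01159167e+01,  1.23280688e-05,
        9.69981251e-03, -2.06528102e-05]), 'tool_pos': array([ 216.73857464, -558.97370087,  199.55974808]), 'tcp_rot': array([-1.79993321e+02,  8.35482571e-02, -6.88113098e+01]), 'ft_force': array([ 0.05979257,  0.75482644, -0.19248469]), 'wrist_torque': array([0.00167177, 0.06635442, 0.0128513 ]), 'finger_gap': 85.70539228658598}
```

View pics/top0.png

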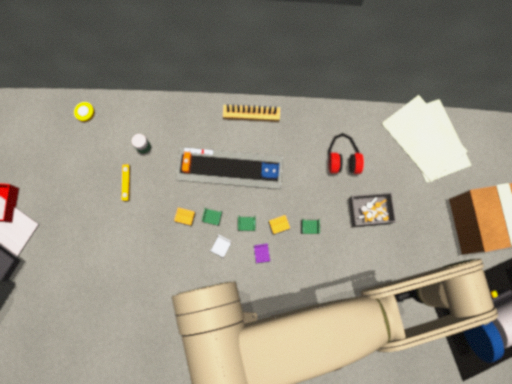

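View pics/side0.png

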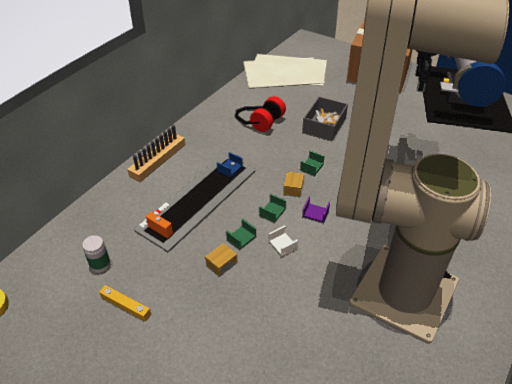

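```bash
cat >> h.py <<'E'
def rays(m,uv):
    uv=np.asarray(uv,float).reshape(-1,2); K=np.array(m['K']); k=float(m['k1'])
    xd=(uv-[K[0,2],K[1,2]])/[K[0,0],K[1,1]]
    x=xd.copy()
    for _ in range(20): x=xd/(1+k*(x**2).sum(1,keepdims=True))
    return x
def toplane(m,uv,z):
    x=rays(m,uv); T=np.array(m['camera_from_world']); R=T[:3,:3]; c=-R.T@T[:3,3]
    d=np.c_[x,np.ones(len(x))]@R
    return c+d*((z-c[2])/d[:,2])[:,None]
def cloud(m,d,mask=None):
    if mask is None: mask=np.ones(d.shape,bool)
    v,u=np.nonzero(mask&(d>0)); x=rays(m,np.c_[u,v]); dd=d[v,u]
    P=np.c_[x*dd[:,None],dd]; T=np.array(m['camera_from_world'])
    return (P-T[:3,3])@T[:3,:3],np.c_[u,v]
def hsv(p): return cv2.cvtColor(p,cv2.COLOR_RGB2HSV)
RNG={'green':((60,80,40),(90,255,255)),'brass':((16,120,100),(26,255,255)),'orange':((5,150,120),(14,255,255)),'blue':((105,120,60),(125,255,255)),'yellow':((20,150,150),(32,255,255)),'purple':((130,80,50),(155,255,255))}
def blobs(p,c,amin=30):
    M=cv2.inRange(hsv(p),*RNG[c]); n,l,s,ce=cv2.connectedComponentsWithStats(M)
    return [(ce[i],s[i],l==i) for i in range(1,n) if s[i,4]>=amin]
E
python3 - <<'E'
from h import *
z=np.load('/tmp/top0.npz'); p,d=z['p'],z['d']; m=dict(K=z['K'],k1=z['k1'],camera_from_world=z['T'])
for uv in [(185,217),(280,225),(212,217),(125,183),(185,160),(270,170)]: print(uv,hsv(p)[uv[1],uv[0]],d[uv[1],uv[0]])
for c in RNG:
    for ce,s,M in blobs(p,c):
        P,_=cloud(m,d,M); 
        if not len(P): continue
        print(c,ce.round(),s[4],np.median(P,0).round(), P[:,2].max().round() )
E
```

```text
(185, 217) [ 24 197 241] 1433.52
(280, 225) [ 25 192 243] 1428.6782
(212, 217) [ 68 131 156] 1458.8887
(125, 183) [ 27 255 241] 1472.0975
(185, 160) [ 14  62 234] 1456.4423
(270, 170) [108 182 165] 1485.7281
green [211. 217.] 211 [443.  76.  10.] 40.0
green [246. 223.] 213 [425. -53.  10.] 43.0
green [310. 226.] 207 [ 424. -289.   11.] 41.0
brass [251. 113.] 619 [850. -50.  30.] 86.0
brass [ 89. 117.] 30 [812. 594.  10.] 23.0
brass [187. 156.] 39 [659. 179.  55.] 61.0
brass [185. 166.] 46 [619. 181.  54.] 62.0
brass [126. 182.] 184 [554. 405.  24.] 34.0
brass [378. 204.] 57 [ 520. -541.   17.] 32.0
brass [184. 216.] 266 [436. 173.  35.] 44.0
brass [367. 217.] 39 [ 465. -492.   34.] 43.0
brass [279. 224.] 262 [ 424. -173.   35.] 45.0
orange [188. 165.] 35 [627. 172.  32.] 52.0
orange [475. 210.] 52 [ 488. -846.  160.] 167.0
blue [269. 170.] 214 [ 627. -129.   20.] 53.0
blue [494. 341.] 456 [  60. -861.  228.] 239.0
yellow [ 84. 111.] 202 [832. 614.  24.] 31.0
yellow [125. 182.] 228 [558. 409.  25.] 34.0
yellow [184. 216.] 233 [436. 172.  35.] 44.0
yellow [279. 224.] 235 [ 424. -173.   36.] 45.0
yellow [494. 294.] 33 [ 201. -961.   67.] 78.0
purple [262. 253.] 249 [ 319. -115.   11.] 43.0
```

```bash
cat >> h.py <<'E'
from scipy.spatial.transform import Rotation as Ro
def pose():
    s=monitor.sense(); return np.array(s['tool_pos']),Ro.from_euler('xyz',s['tcp_rot'],degrees=True),s
def goal(xyz,yaw):
    """tool-frame displacement to world pose pointing down with yaw (deg)"""
    p,R,s=pose(); Rg=Ro.from_euler('xyz',[180,0,yaw],degrees=True)
    # also half-turn alternative not chosen here
    rv=(R.inv()*Rg).as_rotvec(degrees=True)
    off=R.inv().apply(np.array(xyz)-p)
    offg=Rg.inv().apply(np.array(xyz)-p)
    print('pos',p.round(1),'rot',s['tcp_rot'].round(2),'F',s['ft_force'].round(1),'gap',round(s['finger_gap'],1),'t',round(s['time'],1))
    print('rotvec',rv.round(1),'off(now axes)',off.round(1),'off(goal axes)',offg.round(1))
E
python3 - <<'E'
from h import *
p,R,s=pose(); T=np.array(cams.camera_model('wrist')['camera_from_world'])
c=-T[:3,:3].T@T[:3,3]; print('cam in tool',R.inv().apply(c-p).round(1)); print((T[:3,:3]@R.as_matrix()).T.round(3))
goal([500,-60,330],0)
E
```

```text
cam in tool [ 1.000e-01 -8.410e+01 -1.736e+02]
[[ 1.    -0.     0.001]
 [ 0.     0.946  0.324]
 [-0.001 -0.324  0.946]]
pos [ 216.7 -559.   199.6] rot [-1.7999e+02  8.0000e-02 -6.8810e+01] F [ 0.1  0.8 -0.2] gap 85.7 t 0.1
rotvec [ -0.1   0.1 -68.8] off(now axes) [-363.  -444.5 -129.9] off(goal axes) [ 283.3 -499.  -130.4]
```

View pics/wrist0.png

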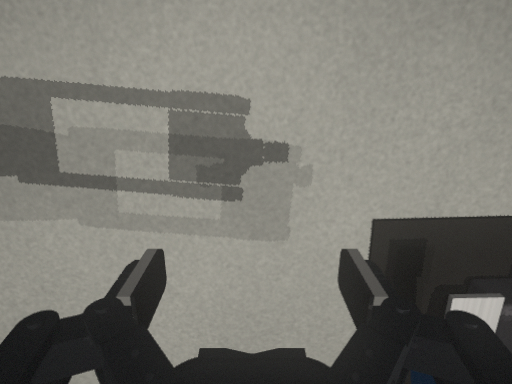

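jog_arm --offset '[[0,0,-16],[0,0,-16],[0,0,-16],[0,0,-16],[0,0,-16],[0,0,-16],[0,0,-16],[0,0,-16],[0,0,-2],[28,-50,0],[28,-50,0],[28,-50,0],[28,-50,0],[28,-50,0],[28,-50,0],[28,-50,0],[28,-50,0],[28,-50,0],[28,-50,0]]' --delta_rot '[[0,0,-8],[0,0,-8],[0,0,-8],[0,0,-8],[0,0,-8],[0,0,-8],[0,0,-8],[0,0,-8],[0,0,-4.8],[0,0,0],[0,0,0],[0,0,0],[0,0,0],[0,0,0],[0,0,0],[0,0,0],[0,0,0],[0,0,0],[0,0,0]]' --jaw '[100,100,100,100,100,100,100,100,100,100,100,100,100,100,100,100,100,100,100]'

```text
time: 2.05
tool_pos: [438.0, -106.0, 329.1]
tcp_rot: [-179.0, 0.3, 2.3]
ft_force: [0.4, -1.1, 0.3]
finger_gap: 85.5
```

Run:
```python
from h import *
goal([500,-60,330],0)
p,d,m=snap('wrist','w1')
p,d,m=snap('top','t1')
```

```text
pos [ 438.  -106.   329.1] rot [-178.96    0.32    2.3 ] F [ 0.4 -1.1  0.3] gap 85.5 t 2.0
rotvec [-1.   0.3  2.3] off(now axes) [ 63.8 -43.5  -0.4] off(goal axes) [ 62.  -46.   -0.9]
```

View pics/w1.png

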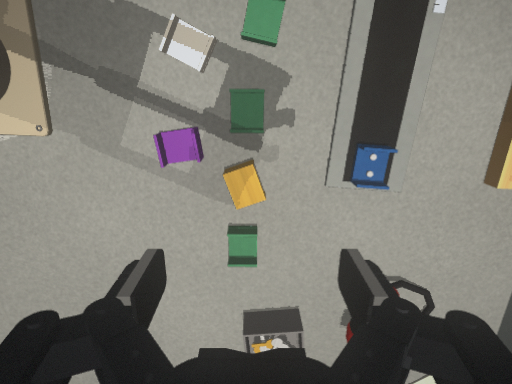

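View pics/t1.png

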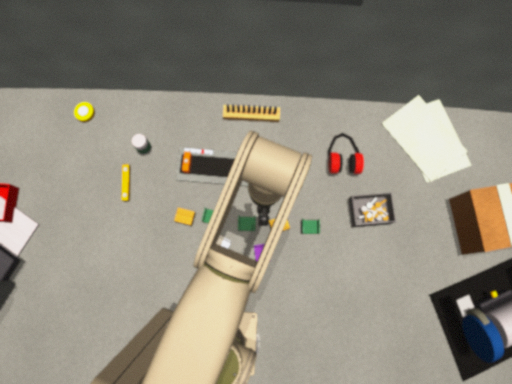

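```bash
cat >> h.py <<'E'
def rect(P):
    (c,(w,h),a)=cv2.minAreaRect(P[:,:2].astype(np.float32))
    return np.array(c),w,h,a
def foot(p,d,m,c,amin=300):
    out=[]
    for ce,s,M in blobs(p,c,amin):
        k=cv2.erode(M.astype(np.uint8),np.ones((3,3)))>0
        P,_=cloud(m,d,k)
        if len(P)<100: continue
        P=P[(P[:,2]<110)&(P[:,2]>-10)]
        if len(P)<100: continue
        c0,w,h,a=rect(P); out.append((c0,w,h,a,P))
        print(c,ce.round(),s[4],'ctr',c0.round(1),'wh',round(w,1),round(h,1),'ang',round(a,1),'z',np.percentile(P[:,2],[2,50,98]).round(1))
    return out
E
python3 - <<'E'
from h import *
p,d,m=snap('wrist')
for c in ['green','brass','blue']: foot(p,d,m,c)
goal([540,90,330],0)
E
```

```text
green [263.  22.] 1508 ctr [445.2  72.8] wh 57.7 47.5 ang 79.7 z [ 8.1 10.1 36.4]
green [247. 110.] 1130 ctr [427.5 -52.8] wh 45.6 54.1 ang 1.4 z [ 8.3 10.1 34.7]
green [241. 247.] 620 ctr [ 426.9 -285.5] wh 45.6 55.0 ang 2.1 z [ 9.  10.6 37.3]
brass [243. 188.] 1221 ctr [ 428.  -172.6] wh 48.1 60.3 ang 22.1 z [34.6 36.4 38.2]
blue [369. 167.] 956 ctr [ 631.  -128.9] wh 54.7 49.1 ang 87.5 z [18.5 20.4 46.2]
pos [ 438.4 -105.   328.9] rot [-178.92    0.35    2.65] F [-0.7 -0.3 -1. ] gap 85.6 t 2.2
rotvec [-1.1  0.4  2.6] off(now axes) [ 110.5 -190.1    1.9] off(goal axes) [ 101.6 -195.    -1.1]
```

jog_arm --offset '[[30,-45,0],[30,-45,0],[30,-45,0],[30,-45,0],[0,-40,0],[0,0,0]]' --delta_rot '[[-1,0.3,2.3],[0,0,0],[0,0,0],[0,0,0],[0,0,0],[0,0,0]]' --jaw '[100,100,100,100,100,100]'

```text
time: 2.8
tool_pos: [551.9, 101.4, 326.5]
tcp_rot: [179.8, 0.2, -0.6]
ft_force: [-0.1, -0.9, -0.4]
finger_gap: 85.6
```

Run:
```python
from h import *
p,d,m=snap('wrist','w2')
for c in ['green','brass','blue','orange']: foot(p,d,m,c)
goal([540,90,330],0)
```

```text
green [188. 156.] 923 ctr [446.5  77.2] wh 54.8 47.5 ang 80.7 z [ 8.5 10.5 12.6]
green [183. 228.] 703 ctr [427.8 -51.2] wh 56.7 47.1 ang 89.3 z [ 8.8 10.7 37.2]
green [193. 335.] 365 ctr [ 427.4 -286.7] wh 47.0 56.3 ang 2.0 z [ 8.8 10.6 36.6]
brass [175.  92.] 1653 ctr [439.9 174.6] wh 59.7 49.9 ang 78.7 z [34.2 36.  37.7]
brass [317.  86.] 686 ctr [643.1 181.6] wh 16.7 68.2 ang 87.7 z [53.  54.9 56.6]
brass [186. 291.] 902 ctr [ 428.3 -172.2] wh 48.2 60.2 ang 22.0 z [34.9 36.5 38.3]
blue [296. 268.] 509 ctr [ 630.  -127.4] wh 54.2 48.5 ang 88.9 z [19.  20.8 47.6]
pos [551.9  99.2 326.2] rot [179.7    0.23  -0.68] F [-0.3 -1.2 -0.8] gap 85.5 t 2.9
rotvec [ 0.3  0.2 -0.7] off(now axes) [-11.8   9.3  -3.7] off(goal axes) [-11.9   9.2  -3.8]
```

View pics/w2.png

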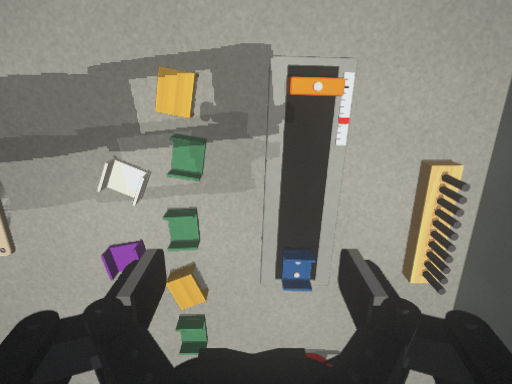

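```bash
cat > bed.py <<'E'
from h import *
p,d,m=snap('wrist')
H=hsv(p)
# black lane
M=((H[:,:,2]<45)).astype(np.uint8); M=cv2.morphologyEx(M,cv2.MORPH_OPEN,np.ones((3,3)))
n,l,s,ce=cv2.connectedComponentsWithStats(M)
i=l[180,305]; P=toplane(m,np.argwhere(l==i)[:,::-1],10); print('lane',s[i],rect(P))
# centreline by rows
v=np.unique(np.argwhere(l==i)[:,0]); L=[]
for r_ in v[5:-5]:
    u=np.nonzero(l[r_]==i)[0]; q=toplane(m,[[u.min()-.5,r_],[u.max()+.5,r_]],10); L.append(np.r_[q[0,:2],q[1,:2]])
L=np.array(L)
for a in (0,2):
    w=np.abs(np.arange(len(L))-len(L)/2)>0
    f=np.polyfit(L[:,a+1],L[:,a],1); res=L[:,a]-np.polyval(f,L[:,a+1]); k=abs(res)<1.5; f=np.polyfit(L[k,a+1],L[k,a],1); print('edge x at y=0',f[1].round(2),'yaw',-np.degrees(np.arctan(f[0])).round(2),res.std().round(2))
# red band
M=cv2.inRange(H,(0,150,80),(4,255,255))|cv2.inRange(H,(175,150,80),(180,255,255))
n,l,s,ce=cv2.connectedComponentsWithStats(M)
for i in range(1,n):
    if s[i,4]>20 : print('red',ce[i].round(1),s[i],toplane(m,[ce[i]],11).round(1))
for c in ['orange','brass']:
    for ce,s,k in blobs(p,c,100): print(c,ce.round(1),s, toplane(m,[ce],55).round(1))
cv2.imwrite('pics/crop1.png',cv2.resize(p[45:155,250:370,::-1],None,fx=5,fy=5,interpolation=cv2.INTER_CUBIC))
np.savez('/tmp/w2.npz',p=p,d=d,K=m['K'],k1=m['k1'],T=m['camera_from_world'])
E
python3 bed.py
```

```text
lane [     0      0    512    384 169721] (array([556.13964844, -70.10928345]), 727.0194702148438, 1052.6474609375, 89.6058349609375)
edge x at y=0 116.49 yaw -16.06 59.89
edge x at y=0 990.8 yaw 15.02 45.03
red [343.7 118.4] [339 116  10   6  55] [[696.2 129.4  11. ]]
red [315.6 356.2] [306 353  20   8  94] [[ 679.6 -358.7   11. ]]
orange [313.3  83.7] [290  74  55  20 187] [[637.4 181.7  55. ]]
brass [174.2  90. ] [ 155   65   40   51 1663] [[444.8 175.7  55. ]]
brass [317.4  83.5] [292  76  53  16 698] [[643.  181.8  55. ]]
brass [433.6 217.2] [425 184  19  63 224] [[839.2 -21.8  55. ]]
brass [185.7 289.4] [166 270  41  39 903] [[ 433. -156.   55.]]
```

View pics/crop1.png

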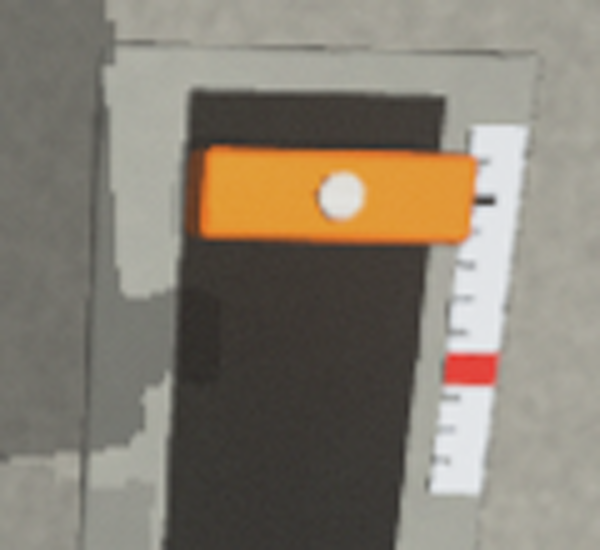

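```bash
cat > bed2.py <<'E'
from h import *
z=np.load('/tmp/w2.npz'); p,d=z['p'],z['d']; m=dict(K=z['K'],k1=z['k1'],camera_from_world=z['T'])
H=hsv(p); print('lane V',H[200,290:330:8,2],H[110,290:330:8,2],'shadow',H[150,268:300:3,2])
g=cv2.GaussianBlur(H[:,:,2].astype(np.float32),(0,0),1)
E=[]
for r_ in range(112,240,2):
    row=g[r_]; mid=305
    u=mid
    while row[u]<62: u-=1
    lu=u+(62-row[u])/(row[u+1]-row[u])
    u=mid
    while row[u]<62: u+=1
    ru=u-1+(62-row[u-1])/(row[u]-row[u-1])
    q=toplane(m,[[lu,r_],[ru,r_]],10); E.append(np.r_[q[0,:2],q[1,:2]])
E=np.array(E)
for a in (0,2):
    x,y=E[:,a],E[:,a+1]; k=np.ones(len(x),bool)
    for _ in range(5):
        f=np.polyfit(y[k],x[k],1); res=x-np.polyval(f,y); k=abs(res)<1
    print('edge',f,'yaw',-np.degrees(np.arctan(f[0])).round(2),k.sum(),len(k))
print('pointer,band',toplane(m,[[347,85],[344,118.8]],11).round(1))
print('bed corners',toplane(m,[[271,57],[354,57],[262,285],[329,285]],10).round(1))
q,_=cloud(m,d,np.pad(np.ones((100,20),bool),((120,164),(295,197)))); print('lane z',np.median(q[:,2]))
E
python3 bed2.py
```

```text
lane V [57 58 58 57 57] [53 58 59 62 63] shadow [148 149 149 149 167  85  59  58  58  58  57]
edge [3.02725923e-02 6.02083119e+02] yaw -1.73 64 64
edge [3.16323037e-02 6.70423584e+02] yaw -1.81 55 64
pointer,band [[696.7 178.9  11. ]
 [696.7 128.8  11. ]]
bed corners [[ 581.3  219.5   10. ]
 [ 703.7  217.8   10. ]
 [ 567.7 -181.6   10. ]
 [ 695.6 -182.6   10. ]]
lane z 10.931524522342315
```

Run:
```python
from h import *
goal([447,77,130],-9)
```

```text
pos [551.8  97.8 326.5] rot [179.67   0.21  -0.76] F [-0.3  0.7 -0.5] gap 85.6 t 2.9
rotvec [0.3 0.2 8.2] off(now axes) [-103.8   21.1  197. ] off(goal axes) [-100.3   36.9  196.5]
```

jog_arm --offset '[[0,0,0],[-20,7.4,39],[-20,7.4,39],[-20,7.4,39],[-20,7.4,39],[-20,7.4,39],[0,0,0],[0,0,0]]' --delta_rot '[[0.3,0.2,8.2],[0,0,0],[0,0,0],[0,0,0],[0,0,0],[0,0,0],[0,0,0],[0,0,0]]' --jaw '[72,72,72,72,72,72,72,72]' --newtons 40

```text
time: 3.7
tool_pos: [442.4, 59.7, 124.4]
tcp_rot: [179.7, -0.2, -10.4]
ft_force: [0.8, -0.0, 1.4]
finger_gap: 61.4
```

Run:
```python
from h import *
p,d,m=snap('wrist','w3')
foot(p,d,m,'green',600)
goal([447,77,130],-9)
```

```text
green [251. 156.] 2970 ctr [446.4  77.5] wh 57.5 48.4 ang 80.0 z [ 8.9 10.4 36.7]
green [257. 277.] 1556 ctr [427.6 -51.3] wh 48.9 58.5 ang 1.0 z [ 9.2 10.5 36.9]
pos [442.   59.8 124. ] rot [ 1.7968e+02 -1.1000e-01 -1.0430e+01] F [-0.4  0.5 -0.9] gap 61.4 t 3.8
rotvec [ 0.3 -0.1 -1.4] off(now axes) [  1.8 -17.8  -6.1] off(goal axes) [  2.3 -17.8  -6. ]
```

View pics/w3.png

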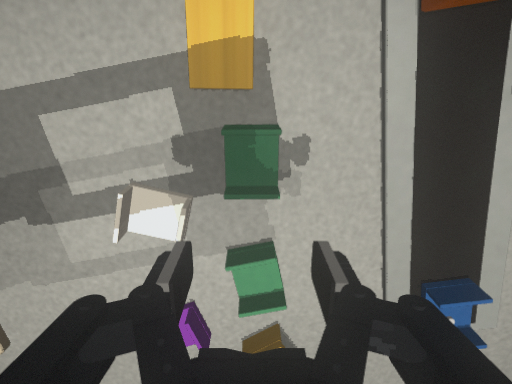

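jog_arm --offset '[[2,-18,0],[0,0,0],[0,0,35],[0,0,35],[0,0,25],[0,0,0]]' --delta_rot '[[0.3,0,0],[0,0,0],[0,0,0],[0,0,0],[0,0,0],[0,0,0]]' --jaw '[72,72,72,72,72,72]'

```text
time: 4.35
tool_pos: [466.1, 74.1, 43.3]
tcp_rot: [-179.8, -1.7, -10.6]
ft_force: [-1.1, 0.3, 0.1]
finger_gap: 61.5
```

Run:
```python
from h import *
goal([446.5,77.5,5],-10)
p,d,m=snap('wrist','w4')
```

```text
pos [466.1  74.1  43.3] rot [-179.75   -1.72  -10.58] F [-1.1  0.3  0.1] gap 61.5 t 4.3
rotvec [-0.2 -1.7 -0.6] off(now axes) [-21.    0.4  37.7] off(goal axes) [-19.9   0.1  38.3]
```

View pics/w4.png

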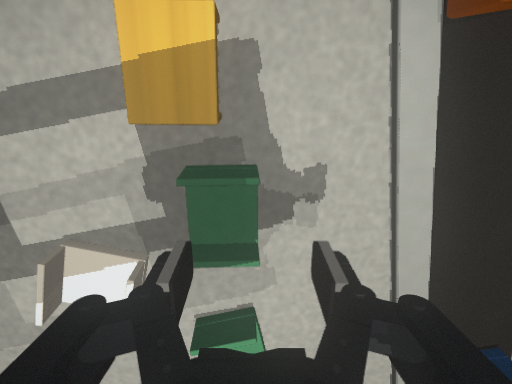

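jog_arm --offset '[[-10,0,0],[-10,0,0],[0,0,0],[0,0,0]]' --delta_rot '[[-0.2,-1.7,0.6],[0,0,0],[0,0,0],[0,0,0]]' --jaw '[72,72,72,72]'

```text
time: 4.8
tool_pos: [454.6, 77.5, 54.1]
tcp_rot: [-179.8, -0.9, -11.2]
ft_force: [0.6, 1.3, 0.0]
finger_gap: 61.5
```

Run:
```python
from h import *
goal([446.5,77.5,5],-10)
p,d,m=snap('wrist','w5'); foot(p,d,m,'green',600)
```

```text
pos [454.6  77.5  54.1] rot [-179.76   -0.89  -11.18] F [0.6 1.3 0. ] gap 61.5 t 4.8
rotvec [-0.2 -0.9 -1.2] off(now axes) [-8.7  1.8 49. ] off(goal axes) [-8.   1.4 49.1]
green [239. 209.] 5223 ctr [445.9  75.7] wh 62.6 49.1 ang 80.1 z [ 9.  10.4 36.9]
green [250. 340.] 1246 ctr [427.2 -46. ] wh 50.2 48.5 ang 0.8 z [ 9.3 10.6 37. ]
```

View pics/w5.png

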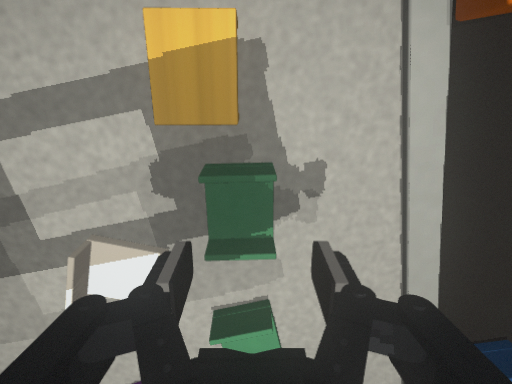

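Run:
```python
from h import *
s=monitor.sense(); print(s['joint_pos'].round(1),s['qd'].round(2))
```

```text
[  3.3  -8.3 116.8   0.   70.6  14.5] [ 0.01  0.66  0.3   0.08 -0.24  0.02]
```

jog_arm --offset '[[0,0,0],[-4,1,0],[-3,0,0],[0,0,0]]' --delta_rot '[[-0.2,-0.9,-1.2],[0,0,0],[0,0,0],[0,0,0]]' --jaw '[72,72,72,72]'

```text
time: 5.25
tool_pos: [447.9, 77.7, 55.1]
tcp_rot: [-180.0, -0.0, -9.8]
ft_force: [-0.2, -0.4, 0.2]
finger_gap: 61.2
```

Run:
```python
from h import *
s=monitor.sense(); print(s['joint_pos'].round(1),s['qd'].round(2))
goal([446,76.5,5],-10)
```

```text
[  3.4  -8.5 116.8   0.   71.7  13.2] [-0.05  0.17 -0.02 -0.09 -0.1  -0.02]
pos [447.9  77.7  55.1] rot [-1.7997e+02 -3.0000e-02 -9.8400e+00] F [-0.2 -0.4  0.2] gap 61.2 t 5.2
rotvec [-0.  -0.   0.2] off(now axes) [-1.7  1.5 50.1] off(goal axes) [-1.6  1.5 50.1]
```

jog_arm --offset '[[-1.5,1.5,10],[0,0,10],[0,0,10],[0,0,8],[0,0,0],[0,0,0]]' --delta_rot '[[0,0,0],[0,0,0],[0,0,0],[0,0,0],[0,0,0],[0,0,0]]' --jaw '[72,72,72,72,72,72]'

```text
time: 5.85
tool_pos: [444.1, 76.3, 11.7]
tcp_rot: [180.0, 0.2, -9.8]
ft_force: [0.0, -0.5, 0.1]
finger_gap: 61.1
```

Run:
```python
from h import *
goal([446,76.5,5],-10)
p,d,m=snap('wrist','w6')
```

```text
pos [444.1  76.3  11.7] rot [ 1.7999e+02  1.6000e-01 -9.8500e+00] F [ 0.  -0.5  0.1] gap 61.1 t 5.8
rotvec [0.  0.2 0.2] off(now axes) [ 1.9 -0.6  6.7] off(goal axes) [ 1.8 -0.6  6.7]
```

View pics/w6.png

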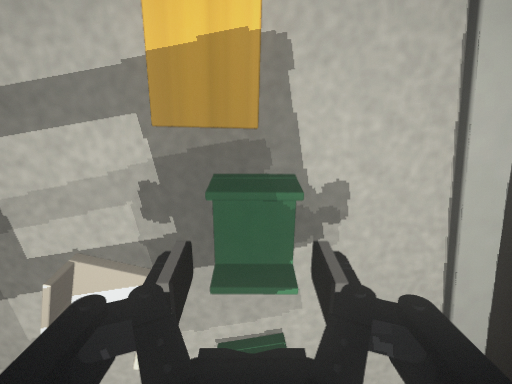

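jog_arm --offset '[[2,-0.5,2],[0,0,2],[0,0,2],[0,0,2],[0,0,1],[0,0,0]]' --delta_rot '[[0,0,0],[0,0,0],[0,0,0],[0,0,0],[0,0,0],[0,0,0]]' --jaw '[72,72,72,72,72,72]'

```text
time: 6.5
tool_pos: [447.7, 76.5, 3.3]
tcp_rot: [-180.0, 0.0, -9.8]
ft_force: [-0.4, 0.2, -0.1]
finger_gap: 61.4
```

jog_arm --offset '[[0,0,1.5],[0,0,1.5],[0,0,1],[0,0,0]]' --delta_rot '[[0,0,0],[0,0,0],[0,0,0],[0,0,0]]' --jaw '[72,72,72,72]'

```text
time: 6.9
tool_pos: [447.8, 76.5, -0.9]
tcp_rot: [-180.0, -0.0, -9.8]
ft_force: [-0.5, 0.5, -0.2]
finger_gap: 61.3
```

jog_arm --offset '[[0,0,0],[0,0,0],[0,0,0],[0,0,0]]' --delta_rot '[[0,0,0],[0,0,0],[0,0,0],[0,0,0]]' --jaw '[64,58,40,40]'

```text
time: 7.3
tool_pos: [447.8, 76.6, -0.9]
tcp_rot: [-180.0, -0.0, -9.8]
ft_force: [-0.1, -0.2, 0.4]
finger_gap: 34.1
```

Run:
```python
from h import *
goal([446,76.5,5],-10)
p,d,m=snap('wrist','w7')
```

```text
pos [447.8  76.6  -0.9] rot [-179.97   -0.     -9.85] F [-0.1 -0.2  0.4] gap 34.1 t 7.3
rotvec [-0.  -0.   0.2] off(now axes) [-1.8  0.4 -5.9] off(goal axes) [-1.8  0.4 -5.9]
```

View pics/w7.png

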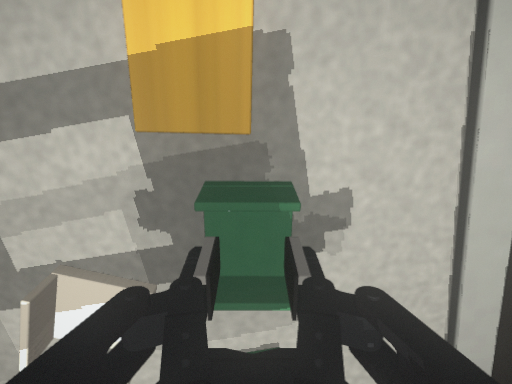

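jog_arm --offset '[[0,0,0],[0,0,0],[-1,0,0],[0,0,2],[0,0,2],[0,0,2],[0,0,0]]' --delta_rot '[[0,0,0],[0,0,0],[0,0,0],[0,0,0],[0,0,0],[0,0,0],[0,0,0]]' --jaw '[72,72,72,72,72,72,72]'

```text
time: 8.05
tool_pos: [446.7, 76.8, -7.4]
tcp_rot: [-180.0, -0.0, -9.8]
ft_force: [-0.1, 0.8, -0.9]
finger_gap: 61.4
```

jog_arm --offset '[[0,0,1],[0,0,1],[0,0,0]]' --delta_rot '[[0,0,0],[0,0,0],[0,0,0]]' --jaw '[72,72,72]'

```text
time: 8.35
tool_pos: [446.6, 76.7, -9.7]
tcp_rot: [-180.0, 0.0, -9.8]
ft_force: [0.1, -0.3, -0.6]
finger_gap: 61.5
```

Run:
```python
from h import *
goal([446,76.5,5],-10)
p,d,m=snap('wrist')
P,uv=cloud(m,d)
k=(abs(uv[:,0]-158)<50)&(uv[:,1]>200)&(uv[:,1]<330)
T=np.array(m['camera_from_world'])
q=P[k]; uvk=uv[k]
for v in range(240,300,6):
    kk=uvk[:,1]==v; print(v,[(int(a),int(b)) for a,b in zip(uvk[kk][:,0],q[kk][:,2])][35:75:3])
```

```text
pos [446.6  76.7  -9.7] rot [-1.7998e+02  1.0000e-02 -9.8500e+00] F [ 0.1 -0.3 -0.6] gap 61.5 t 8.3
rotvec [-0.   0.   0.2] off(now axes) [ -0.5   0.3 -14.7] off(goal axes) [ -0.5   0.3 -14.7]
240 [(144, 0), (147, 1), (150, 0), (153, 0), (156, 0), (159, 0), (162, 0), (165, 0), (168, 0), (171, 0), (174, 0), (177, 0), (180, 0), (183, 1)]
246 [(144, 0), (147, 0), (150, 0), (153, -1), (156, 0), (159, 0), (162, 0), (165, 1), (168, 0), (171, 0), (174, 35), (177, 35), (180, 35), (183, 35)]
252 [(144, 0), (147, 0), (150, 0), (153, 0), (156, 0), (159, 0), (162, 0), (165, 33), (168, 33), (171, 40), (174, 41), (177, 41), (180, 40), (183, 41)]
258 [(144, 0), (147, 1), (150, 0), (153, 0), (156, 0), (159, 40), (162, 39), (165, 39), (168, 45), (171, 45), (174, 45), (177, 45), (180, 47), (183, 45)]
264 [(144, 0), (147, 0), (150, 0), (153, 0), (156, 44), (159, 45), (162, 43), (165, 51), (168, 51), (171, 50), (174, 50), (177, 50), (180, 50), (183, 46)]
270 [(145, 0), (148, 0), (151, 48), (154, 49), (157, 49), (160, 50), (163, 55), (166, 55), (169, 56), (172, 55), (175, 56), (178, 55), (181, 50), (184, 45)]
276 [(144, 0), (147, 53), (150, 54), (153, 53), (156, 54), (159, 59), (162, 58), (165, 59), (168, 59), (171, 60), (174, 60), (177, 56), (180, 52), (183, 47)]
282 [(144, 58), (147, 57), (150, 58), (153, 57), (156, 64), (159, 63), (162, 63), (165, 63), (168, 63), (171, 63), (174, 61), (177, 57), (180, 52), (183, 48)]
288 [(144, 70), (147, 70), (150, 70), (153, 68), (156, 67), (159, 68), (162, 65), (165, 63), (168, 64), (171, 64), (174, 62), (177, 58), (180, 55), (183, 49)]
294 [(144, 73), (147, 74), (150, 73), (153, 71), (156, 72), (159, 72), (162, 71), (165, 65), (168, 65), (171, 64), (174, 62), (177, 59), (180, 55), (183, 50)]
```

Run:
```python
from h import *
p,R,s=pose()
im,d,m=snap('wrist','w8')
P,uv=cloud(m,d); Q=R.inv().apply(P-p)
for k in [(185,244),(172,246),(160,260),(318,244),(330,246),(185,260),(187,290),(190,300),(186,270)]:
    i=np.nonzero((uv==k).all(1))[0]
    if len(i): print(k,Q[i[0]].round(1),'world',P[i[0]].round(1))
cv2.imwrite('pics/w8c.png',cv2.resize(im[160:340,130:370,::-1],None,fx=3,fy=3))
```

```text
(185, 244) [-31.7 -10.8 -43. ] world [417.3  92.8  33.3]
(172, 246) [-47.8   9.   -9.9] world [3.98e+02 7.60e+01 3.00e-01]
(160, 260) [-41.8  -7.  -51. ] world [406.7  90.7  41.4]
(318, 244) [ 32.7 -10.9 -43.2] world [480.7  81.9  33.6]
(330, 246) [ 48.1   8.8 -10.3] world [492.6  59.8   0.6]
(185, 260) [-30.2  -7.  -51.1] world [418.1  88.8  41.5]
(187, 290) [-30.4   9.3 -51.4] world [415.1  72.7  41.7]
(190, 300) [-39.5  48.8  -9.6] world [ 3.994e+02  3.540e+01 -1.000e-01]
(186, 270) [-30.1  -1.8 -51.3] world [417.3  83.6  41.7]
```

View pics/w8c.png

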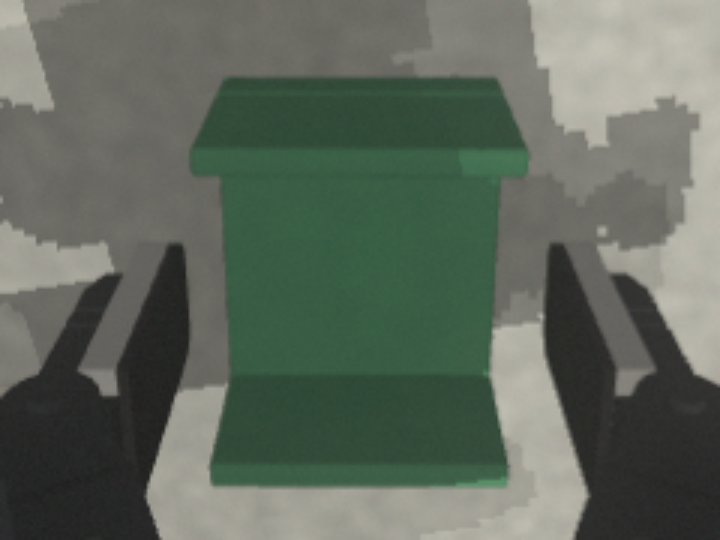

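Run:
```python
from h import *
im,d,m=snap('side')
T=np.array(m['camera_from_world']); K=np.array(m['K'])
q=T[:3,:3]@np.array([446.6,76.7,0])+T[:3,3]; u=K[0,0]*q[0]/q[2]+K[0,2]; v=K[1,1]*q[1]/q[2]+K[1,2]; print(u,v)
u,v=int(u),int(v)
cv2.imwrite('pics/s8.png',cv2.resize(im[max(0,v-70):v+50,u-80:u+80,::-1],None,fx=5,fy=5,interpolation=cv2.INTER_CUBIC))
```

```text
240.6295886167721 238.08031640769983
```

View pics/s8.png

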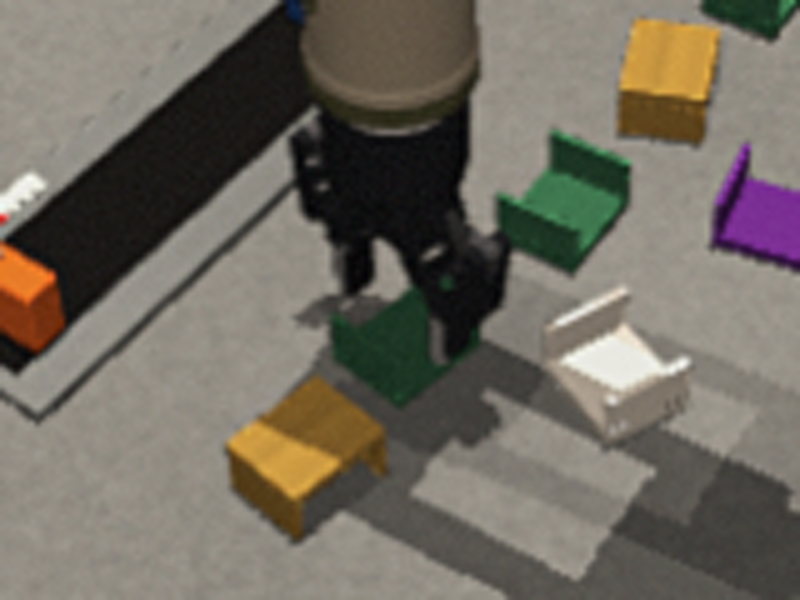

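```bash
cat >> h.py <<'E'
def proj(m,P):
    T=np.array(m['camera_from_world']); K=np.array(m['K']); q=np.atleast_2d(P)@T[:3,:3].T+T[:3,3]
    x=q[:,:2]/q[:,2:]; x=x*(1+float(m['k1'])*(x**2).sum(1,keepdims=True)); return x@K[:2,:2].T+K[:2,2]
E
python3 - <<'E'
from h import *
m=cams.camera_model('side'); p,R,s=pose()
for z in (-10,-20,-30,-43):
    W=R.apply([[-33,-11,z],[-33,11,z],[-45,0,z]])+p; print(z,W[0].round(0),((proj(m,W)-[160.6,168])*5).round(0).tolist())
E
```

```text
-10 [416.  93.   0.] [[430.0, 393.0], [458.0, 370.0], [460.0, 393.0]]
-20 [416.  93.  10.] [[429.0, 380.0], [458.0, 357.0], [460.0, 381.0]]
-30 [416.  93.  20.] [[429.0, 368.0], [458.0, 345.0], [460.0, 369.0]]
-43 [416.  93.  33.] [[429.0, 352.0], [457.0, 329.0], [460.0, 352.0]]
```

Run:
```python
from h import *
p,R,s=pose()
im,d,m=snap('wrist')
P,uv=cloud(m,d); Q=R.inv().apply(P-p)
D={tuple(a):q for a,q in zip(uv,Q)}
for k in [(250,360),(220,355),(250,380),(300,360),(180,330),(150,300),(120,300),(100,330),(60,330),(186,250),(186,300),(186,310)]: print(k,D.get(k,np.zeros(3)).round(1), d[k[1],k[0]])
```

```text
(250, 360) [ 1.000e-01 -1.150e+01 -1.091e+02] 84.46853
(220, 355) [  -8.5  -10.4 -106.4] 87.32849
(250, 380) [   0.2  -10.6 -114.3] 79.803635
(300, 360) [  13.9  -12.1 -109.6] 83.756454
(180, 330) [-47.9  73.5  -9.4] 206.30856
(150, 300) [-34.7 -12.9 -86. ] 105.81149
(120, 300) [-49.2  -6.6 -78.1] 115.37091
(100, 330) [-50.7  -5.1 -91.3] 103.30942
(60, 330) [-58.1 -12.5 -99. ] 93.68672
(186, 250) [-30.2 -10.5 -48.1] 142.50438
(186, 300) [-41.8  47.9 -10.8] 196.723
(186, 310) [-42.6  56.6  -9.8] 200.39134
```

jog_arm --offset '[[0,0,4],[0,0,4],[0,0,4],[0,0,3],[0,0,3],[0,0,0]]' --delta_rot '[[0,0,0],[0,0,0],[0,0,0],[0,0,0],[0,0,0],[0,0,0]]' --jaw '[72,72,72,72,72,72]'

```text
time: 9.15
tool_pos: [446.5, 76.7, -29.4]
tcp_rot: [-180.0, 0.0, -9.8]
ft_force: [1.2, -0.2, -0.4]
finger_gap: 61.4
```

Run:
```python
from h import *
p,R,s=pose();goal([446,76.5,5],-10)
im,d,m=snap('side')
cv2.imwrite('pics/s9.png',cv2.resize(im[168:288,160:320,::-1],None,fx=5,fy=5,interpolation=cv2.INTER_CUBIC))
im,d,m=snap('wrist')
P,uv=cloud(m,d); 
D={tuple(a):q for a,q in zip(uv,P)}
for k in [(185,244),(184,247),(318,244)]: print(k,D[k].round(1))
```

```text
pos [446.5  76.7 -29.4] rot [-1.7998e+02  1.0000e-02 -9.8500e+00] F [ 1.2 -0.2 -0.4] gap 61.4 t 9.2
rotvec [-0.   0.   0.2] off(now axes) [ -0.5   0.3 -34.4] off(goal axes) [ -0.5   0.3 -34.4]
(185, 244) [417.4  92.9  14.1]
(184, 247) [417.7  93.1  17.4]
(318, 244) [480.6  82.2  14.5]
```

View pics/s9.png

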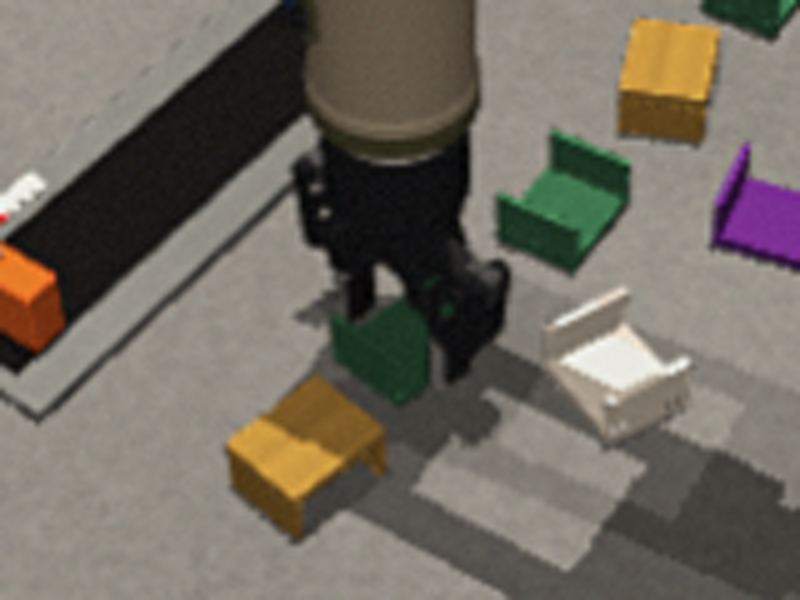

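jog_arm --offset '[[0,0,3],[0,0,3],[0,0,2],[0,0,0],[0,0,0],[0,0,0],[0,0,0],[0,0,0]]' --delta_rot '[[0,0,0],[0,0,0],[0,0,0],[0,0,0],[0,0,0],[0,0,0],[0,0,0],[0,0,0]]' --jaw '[72,72,72,72,62,56,40,40]'

```text
time: 10.05
tool_pos: [450.6, 77.2, -33.6]
tcp_rot: [-179.9, -0.3, -9.8]
ft_force: [0.2, 0.1, -1.8]
finger_gap: 50.5
```

Run:
```python
from h import *
p,R,s=pose();goal([446,76.5,5],-10)
im,d,m=snap('wrist','w10')
P,uv=cloud(m,d); Q=P
u=np.arange(170,230)
for v in (246,250,256):
  for k in u[::4]:
    i=np.nonzero((uv==(k,v)).all(1))[0]
    if len(i): print((k,v),P[i[0]].round(0)[2],end=' ')
```

```text
pos [450.6  77.2 -33.6] rot [-179.88   -0.32   -9.84] F [ 0.2  0.1 -1.8] gap 50.5 t 10.1
rotvec [-0.1 -0.3  0.2] off(now axes) [ -4.1   1.4 -38.6] off(goal axes) [ -4.4   1.5 -38.6]
(np.int64(170), 246) 0.0 (np.int64(174), 246) 1.0 (np.int64(178), 246) -0.0 (np.int64(182), 246) 1.0 (np.int64(186), 246) 37.0 (np.int64(190), 246) 36.0 (np.int64(194), 246) 36.0 (np.int64(198), 246) 36.0 (np.int64(202), 246) 37.0 (np.int64(206), 246) 38.0 (np.int64(210), 246) 38.0 (np.int64(214), 246) 37.0 (np.int64(218), 246) 37.0 (np.int64(222), 246) 37.0 (np.int64(226), 246) 36.0 (np.int64(170), 250) -0.0 (np.int64(174), 250) -0.0 (np.int64(178), 250) 8.0 (np.int64(182), 250) 9.0 (np.int64(186), 250) 16.0 (np.int64(190), 250) 15.0 (np.int64(194), 250) 16.0 (np.int64(198), 250) 13.0 (np.int64(202), 250) 10.0 (np.int64(206), 250) 10.0 (np.int64(210), 250) 10.0 (np.int64(214), 250) 11.0 (np.int64(218), 250) 11.0 (np.int64(222), 250) 11.0 (np.int64(226), 250) 11.0 (np.int64(170), 256) 14.0 (np.int64(174), 256) 14.0 (np.int64(178), 256) 14.0 (np.int64(182), 256) 21.0 (np.int64(186), 256) 21.0 (np.int64(190), 256) 21.0 (np.int64(194), 256) 20.0 (np.int64(198), 256) 13.0 (np.int64(202), 256) 11.0 (np.int64(206), 256) 11.0 (np.int64(210), 256) 10.0 (np.int64(214), 256) 11.0 (np.int64(218), 256) 11.0 (np.int64(222), 256) 10.0 (np.int64(226), 256) 11.0
```

View pics/w10.png

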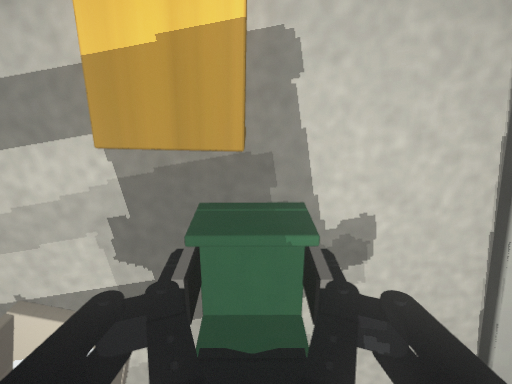

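jog_arm --offset '[[0,0,-3],[0,0,-10],[0,0,-15],[0,0,-20],[0,0,-20],[0,0,0]]' --delta_rot '[[0,0,0],[0,0,0],[0,0,0],[0,0,0],[0,0,0],[0,0,0]]' --jaw '[40,40,40,40,40,40]' --newtons 60

```text
time: 10.7
tool_pos: [447.8, 76.9, 36.8]
tcp_rot: [-179.9, -0.1, -9.8]
ft_force: [0.1, -0.7, -1.4]
finger_gap: 50.7
```

```bash
cat > grn.py <<'E'
from h import *
import sys
p,R,s=pose()
im,d,m=snap('wrist',sys.argv[1])
for c in sys.argv[2:]:
  for o in foot(im,d,m,c,1000):
    Q=R.inv().apply(o[4]-p); c0,w,h,a=rect(Q); print('  tool frame ctr',c0.round(1),round(w,1),round(h,1),'ang',round(a,1),'z',np.percentile(Q[:,2],[2,50,98]).round(1))
goal([637,18.4,40],-1.8)
E
python3 grn.py w11 green
```

```text
green [250. 277.] 14994 ctr [448.5  76.2] wh 61.5 50.2 ang 80.3 z [ 79.9  81.9 107.3]
  tool frame ctr [0.9 0.5] 61.5 50.2 ang 89.8 z [-70.4 -45.1 -43. ]
pos [446.9  76.9  35.4] rot [-1.7997e+02  3.0000e-02 -9.8500e+00] F [-0.5  0.4 -1.9] gap 50.2 t 10.8
rotvec [-0.  0. -8.] off(now axes) [197.3  25.1  -4.8] off(goal axes) [191.9  52.5  -4.6]
```

View pics/w11.png

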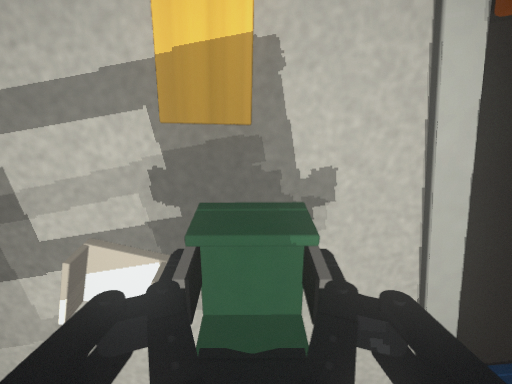

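jog_arm --offset '[[0,0,-20],[0,0,-20],[30,10,0],[30,30,0],[30,30,0],[30,30,0],[30,30,0],[30,30,0],[8,30,0],[0,30,0],[0,30,0],[0,27,0],[0,0,0],[0,0,0]]' --delta_rot '[[0,0,0],[0,0,-4],[0,0,-4],[0,0,0],[0,0,0],[0,0,0],[0,0,0],[0,0,0],[0,0,0],[0,0,0],[0,0,0],[0,0,0],[0,0,0],[0,0,0]]' --jaw '[40,40,40,40,40,40,40,40,40,40,40,40,40,40]'

```text
time: 12.15
tool_pos: [622.4, -216.2, 51.3]
tcp_rot: [-179.6, 1.4, -1.4]
ft_force: [-0.3, 0.3, -1.1]
finger_gap: 50.1
```

```bash
python3 grn.py w12 green blue
```

```text
green [251. 278.] 14733 ctr [ 624.1 -217.1] wh 61.3 49.9 ang 89.3 z [ 93.7  95.6 109.1]
green [ 29. 293.] 5055 ctr [ 428.  -287.3] wh 52.5 63.6 ang 1.0 z [ 8.2 10.8 36.4]
  tool frame ctr [0.7 0.6] 61.4 49.7 ang 89.7 z [-58.  -44.3 -42.7]
  tool frame ctr [-191.7   75.9] 63.3 52.5 ang 87.0 z [18.8 44.5 47.1]
blue [263.  78.] 9369 ctr [ 631.2 -131.8] wh 62.4 50.5 ang 87.7 z [18.7 20.3 46.9]
  tool frame ctr [  7.6 -84.6] 50.9 62.4 ang 0.4 z [ 4.7 31.3 33.2]
pos [ 622.2 -216.1   51.2] rot [-179.64    1.43   -1.33] F [-1.   0.2 -2. ] gap 50.1 t 12.2
rotvec [-0.4  1.4  0.5] off(now axes) [   9.6 -234.7   12.4] off(goal axes) [   7.5 -234.9   11.2]
```

View pics/w12.png

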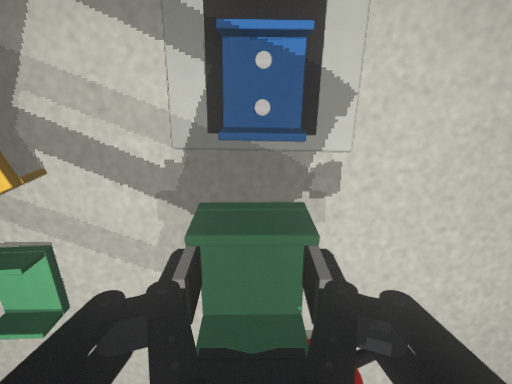

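Run:
```python
from h import *
p,d,m=snap('wrist')
print(toplane(m,[[173,150],[352,151],[164,1],[370,1]],10).round(1))
print(toplane(m,[[208.5,132],[316,134],[203,1],[327,1]],10).round(1))
print(toplane(m,[[218,135],[306,135],[217,20],[314,20],[219,30],[313,30]],46).round(1))
print(toplane(m,[[219,140],[306,140]],10).round(1))
```

```text
[[ 566.  -175.4   10. ]
 [ 694.  -178.5   10. ]
 [ 570.5  -82.1   10. ]
 [ 697.1  -85.9   10. ]]
[[ 592.6 -163.    10. ]
 [ 668.  -165.9   10. ]
 [ 594.8  -82.7   10. ]
 [ 671.1  -85.    10. ]]
[[ 604.2 -160.    46. ]
 [ 655.7 -161.    46. ]
 [ 607.2 -100.1   46. ]
 [ 657.8 -101.5   46. ]
 [ 608.  -104.8   46. ]
 [ 657.5 -106.2   46. ]]
[[ 599.6 -168.8   10. ]
 [ 661.2 -170.    10. ]]
```

jog_arm --offset '[[3,-30,0],[3,-30,0],[3,-30,0],[2,-30,0],[0,-20,0],[0,-10,0],[0,0,0],[0,0,0]]' --delta_rot '[[-0.4,1.4,0.5],[0,0,0],[0,0,0],[0,0,0],[0,0,0],[0,0,0],[0,0,0],[0,0,0]]' --jaw '[40,40,40,40,40,40,40,40]'

```text
time: 13.05
tool_pos: [636.9, -52.7, 50.2]
tcp_rot: [-180.0, 0.0, -1.3]
ft_force: [-0.6, 0.3, -1.0]
finger_gap: 50.3
```

```bash
python3 -c "
from h import *
goal([633.3,-63.5,10],-1.8)"
```

```text
pos [636.9 -52.7  50.2] rot [-179.99    0.     -1.33] F [-0.6  0.3 -1. ] gap 50.3 t 13.1
rotvec [-0.   0.   0.5] off(now axes) [-3.4 10.9 40.2] off(goal axes) [-3.3 11.  40.2]
```

jog_arm --offset '[[-3.3,11,0],[0,0,0],[0,0,10],[0,0,15],[0,0,10],[0,0,0]]' --delta_rot '[[0,0,0.5],[0,0,0],[0,0,0],[0,0,0],[0,0,0],[0,0,0]]' --jaw '[40,40,40,40,40,40]'

```text
time: 13.65
tool_pos: [632.8, -69.3, 11.8]
tcp_rot: [180.0, -0.0, -2.2]
ft_force: [-1.9, 1.5, 2.8]
finger_gap: 50.2
```

```bash
python3 -c "
from h import *
goal([633.3,-63.5,-24],-1.8); snap('wrist','w13')"
```

```text
pos [632.8 -69.3  11.8] rot [ 1.7995e+02 -3.0000e-02 -2.1800e+00] F [-1.9  1.5  2.8] gap 50.2 t 13.7
rotvec [ 0.  -0.  -0.4] off(now axes) [ 0.3 -5.9 35.8] off(goal axes) [ 0.3 -5.8 35.8]
```

View pics/w13.png

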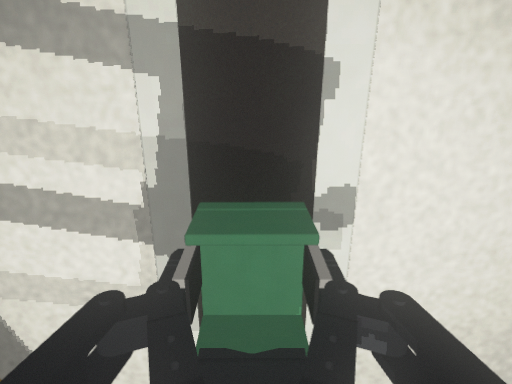

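jog_arm --offset '[[0,0,-3],[0,-5.5,0],[0,0,0],[0,0,0]]' --delta_rot '[[0,0,0],[0,0,-0.4],[0,0,0],[0,0,0]]' --jaw '[40,40,40,40]'

```text
time: 14.1
tool_pos: [633.6, -62.8, 16.3]
tcp_rot: [180.0, -0.1, -1.7]
ft_force: [0.4, -0.2, -1.7]
finger_gap: 50.5
```

```bash
python3 grn.py w14 green; python3 -c "
from h import *
goal([633.3,-63.5,-24],-1.8)"
```

```text
green [251. 274.] 15781 ctr [634.3 -63.2] wh 61.4 50.5 ang 88.5 z [56.7 61.7 86.7]
  tool frame ctr [0.7 0.4] 61.4 50.4 ang 89.8 z [-70.4 -45.4 -40.4]
pos [633.6 -62.8  16.4] rot [ 1.7996e+02 -6.0000e-02 -1.7000e+00] F [-0.6  0.6 -2. ] gap 50.4 t 14.2
rotvec [ 0.  -0.1  0.1] off(now axes) [  1.  -81.2 -23.7] off(goal axes) [  0.8 -81.2 -23.6]
pos [633.6 -62.8  16.4] rot [ 1.7996e+02 -6.0000e-02 -1.7000e+00] F [-0.6  0.6 -2. ] gap 50.4 t 14.2
rotvec [ 0.  -0.1  0.1] off(now axes) [-0.3  0.7 40.4] off(goal axes) [-0.3  0.7 40.4]
```

Good. Descend.

jog_arm --offset '[[0,0,8],[0,0,8],[0,0,8],[0,0,6],[0,0,3],[0,0,2],[0,0,0],[0,0,0]]' --delta_rot '[[0,0,0],[0,0,0],[0,0,0],[0,0,0],[0,0,0],[0,0,0],[0,0,0],[0,0,0]]' --jaw '[40,40,40,40,40,40,40,40]'

```text
time: 14.95
tool_pos: [632.7, -62.8, -22.9]
tcp_rot: [180.0, 0.0, -1.7]
ft_force: [0.1, -0.4, -1.7]
finger_gap: 50.1
```

jog_arm --offset '[[0,0,1.5],[0,0,1],[0,0,1],[0,0,0]]' --delta_rot '[[0,0,0],[0,0,0],[0,0,0],[0,0,0]]' --jaw '[40,40,40,40]'

```text
time: 15.35
tool_pos: [633.7, -62.9, -23.2]
tcp_rot: [180.0, -0.0, -1.7]
ft_force: [0.3, -0.4, -1.8]
finger_gap: 50.4
```

jog_arm --offset '[[0,0,0],[0,0,0],[0,0,0],[0,0,-10],[0,0,-20],[0,0,-30],[0,0,-30],[0,0,-30],[0,0,0]]' --delta_rot '[[0,0,0],[0,0,0],[0,0,0],[0,0,0],[0,0,0],[0,0,0],[0,0,0],[0,0,0],[0,0,0]]' --jaw '[72,72,72,72,72,72,72,72,72]'

```text
time: 16.25
tool_pos: [634.3, -63.0, 104.9]
tcp_rot: [179.9, -0.2, -1.7]
ft_force: [1.2, 0.8, 1.4]
finger_gap: 61.4
```

```bash
python3 grn.py w15 green blue;  python3 -c "
from h import *
goal([427.5,-52,60],0)"
```

```text
green [ 26. 182.] 3870 ctr [427.7 -53.3] wh 50.9 62.8 ang 1.6 z [ 8.8 10.3 36.6]
green [251. 190.] 4687 ctr [634.3 -65.1] wh 63.0 49.5 ang 88.4 z [18.8 20.7 46.9]
  tool frame ctr [-207.    -3.6] 62.8 50.9 ang 86.7 z [67.7 93.9 95.5]
  tool frame ctr [-0.2  2. ] 63.0 49.5 ang 89.9 z [58.  84.2 86. ]
blue [250. 254.] 2160 ctr [ 631.1 -129.3] wh 59.3 49.2 ang 88.6 z [19.2 20.5 46.8]
  tool frame ctr [-1.4 66.3] 59.3 49.2 ang 89.8 z [58.1 84.4 85.7]
pos [633.2 -62.8 102.6] rot [ 1.7995e+02 -3.0000e-02 -1.7000e+00] F [-0.   0.6 -0.2] gap 61.9 t 16.3
rotvec [ 0.  -0.   0.1] off(now axes) [  1.4 -81.3  62.5] off(goal axes) [  1.3 -81.3  62.6]
pos [633.2 -62.8 102.6] rot [ 1.7995e+02 -3.0000e-02 -1.7000e+00] F [-0.   0.6 -0.2] gap 61.9 t 16.3
rotvec [ 0.  -0.  -1.7] off(now axes) [-205.9   -4.7   42.5] off(goal axes) [-205.7  -10.8   42.6]
```

View pics/w15.png

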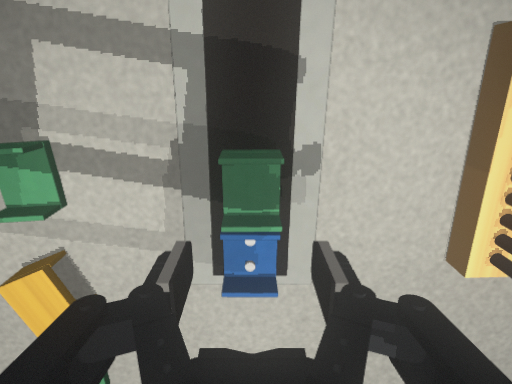

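jog_arm --offset '[[-25,-1,0],[-25,-1,0],[-25,-1,0],[-25,-1,10],[-25,-1,10],[-25,-1,15],[-25,-1,15],[-20,-1,10],[-8,-1,10],[0,0,0],[0,0,0]]' --delta_rot '[[0,0,-1.5],[0,0,-1.5],[0,0,0],[0,0,0],[0,0,0],[0,0,0],[0,0,0],[0,0,0],[0,0,0],[0,0,0],[0,0,0]]' --jaw '[72,72,72,72,72,72,72,72,72,72,72]' --newtons 50

```text
time: 17.4
tool_pos: [415.6, -54.7, 22.2]
tcp_rot: [-179.9, 0.6, 1.4]
ft_force: [-0.1, -0.2, 0.0]
finger_gap: 61.5
```

```bash
python3 grn.py w16 green;  python3 -c "
from h import *
goal([427.5,-53,-37],1.5)"
```

```text
green [269. 223.] 7723 ctr [427.1 -53.5] wh 49.6 62.9 ang 2.0 z [ 9.1 10.5 36.8]
  tool frame ctr [11.6 -0.9] 63.0 49.7 ang 89.2 z [-14.8  11.5  13. ]
pos [415.6 -54.7  22.2] rot [-179.87    0.64    1.43] F [-0.7  0.8  0.2] gap 61.2 t 17.4
rotvec [-0.1  0.6  3.2] off(now axes) [223.  -67.5 -20.1] off(goal axes) [219.  -80.  -17.8]
pos [415.6 -54.7  22.2] rot [-179.87    0.64    1.43] F [-0.7  0.8  0.2] gap 61.2 t 17.4
rotvec [-0.1  0.6 -0.1] off(now axes) [12.6 -1.2 59. ] off(goal axes) [11.9 -1.4 59.2]
```

View pics/w16.png

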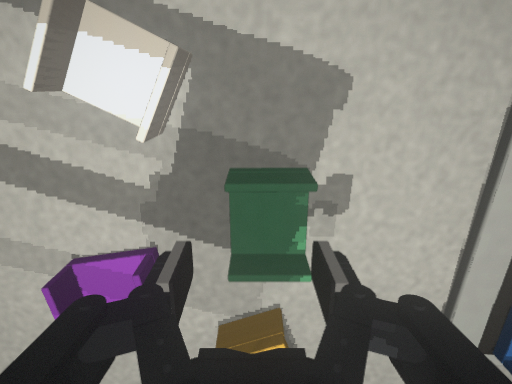

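jog_arm --offset '[[6,-0.5,0],[5.5,-0.5,0],[0,0,0],[0,0,10],[0,0,15],[0,0,15],[0,0,8],[0,0,3],[0,0,0],[0,0,0]]' --delta_rot '[[0,0.6,0],[0,0,0],[0,0,0],[0,0,0],[0,0,0],[0,0,0],[0,0,0],[0,0,0],[0,0,0],[0,0,0]]' --jaw '[72,72,72,72,72,72,72,72,72,72]'

```text
time: 18.45
tool_pos: [434.3, -54.1, -26.0]
tcp_rot: [-180.0, -0.3, 1.5]
ft_force: [0.9, 0.3, 0.5]
finger_gap: 61.4
```

```bash
python3 -c "
from h import *
goal([427.2,-53.3,-32],1.5)"
```

```text
pos [434.3 -54.1 -26. ] rot [-179.96   -0.29    1.5 ] F [0.9 0.3 0.5] gap 61.4 t 18.4
rotvec [-0.  -0.3 -0. ] off(now axes) [-7.1 -1.   6. ] off(goal axes) [-7.1 -1.   6. ]
```

jog_arm --offset '[[0,0,-5],[-4,-0.5,0],[-3,0,0],[0,0,0],[0,0,3],[0,0,3],[0,0,3],[0,0,0]]' --delta_rot '[[0,-0.3,0],[0,0,0],[0,0,0],[0,0,0],[0,0,0],[0,0,0],[0,0,0],[0,0,0]]' --jaw '[72,72,72,72,72,72,72,72]'

```text
time: 19.25
tool_pos: [426.4, -53.7, -31.0]
tcp_rot: [-180.0, 0.0, 1.5]
ft_force: [0.3, -0.0, 0.2]
finger_gap: 61.3
```

```bash
python3 -c "
from h import *
goal([427.2,-53.3,-34],1.5)"
```

```text
pos [426.4 -53.7 -31. ] rot [-1.7995e+02  4.0000e-02  1.4900e+00] F [ 0.3 -0.   0.2] gap 61.3 t 19.2
rotvec [-0.  0. -0.] off(now axes) [ 0.8 -0.4  3. ] off(goal axes) [ 0.8 -0.4  3. ]
```

jog_arm --offset '[[0.8,0,2.5],[0,0,0],[0,0,0],[0,0,0],[0,0,0],[0,0,0]]' --delta_rot '[[0,0,0],[0,0,0],[0,0,0],[0,0,0],[0,0,0],[0,0,0]]' --jaw '[72,62,40,40,40,40]'

```text
time: 19.85
tool_pos: [427.3, -53.8, -33.6]
tcp_rot: [-180.0, 0.1, 1.5]
ft_force: [-0.0, -0.0, 0.8]
finger_gap: 50.5
```

jog_arm --offset '[[0,0,-4],[0,0,-10],[0,0,-15],[0,0,-20],[0,0,-20],[0,0,-15],[0,0,0]]' --delta_rot '[[0,0,0],[0,0,0],[0,0,0],[0,0,0],[0,0,0],[0,0,0],[0,0,0]]' --jaw '[40,40,40,40,40,40,40]' --newtons 60

```text
time: 20.55
tool_pos: [426.2, -53.5, 55.7]
tcp_rot: [-179.9, 0.2, 1.5]
ft_force: [0.8, -0.5, -1.7]
finger_gap: 50.1
```

```bash
python3 grn.py w17 green;  python3 -c "
from h import *
goal([635.4,3,60],-1.8)"
```

```text
green [501. 238.] 1816 ctr [611.5 -65.2] wh 23.5 62.8 ang 14.2 z [18.9 20.4 44.1]
green [251. 276.] 15256 ctr [427.  -52.2] wh 50.0 61.0 ang 1.6 z [ 98.1  99.6 109.1]
  tool frame ctr [185.   16.7] 62.8 23.6 ang 77.3 z [11.  34.7 36.2]
  tool frame ctr [ 0.7 -1.3] 61.0 50.0 ang 89.9 z [-53.4 -43.9 -42.3]
pos [425.6 -53.3  54.7] rot [-179.9     0.23    1.5 ] F [ 0.7  0.1 -1.2] gap 50.2 t 20.6
rotvec [-0.1  0.2  3.3] off(now axes) [213.2 -66.1  13.9] off(goal axes) [209.  -78.3  14.7]
pos [425.6 -53.3  54.7] rot [-179.9     0.23    1.5 ] F [ 0.7  0.1 -1.2] gap 50.2 t 20.6
rotvec [-0.1  0.2  3.3] off(now axes) [211.2 -50.8  -6.1] off(goal axes) [207.9 -62.9  -5.3]
```

View pics/w17.png

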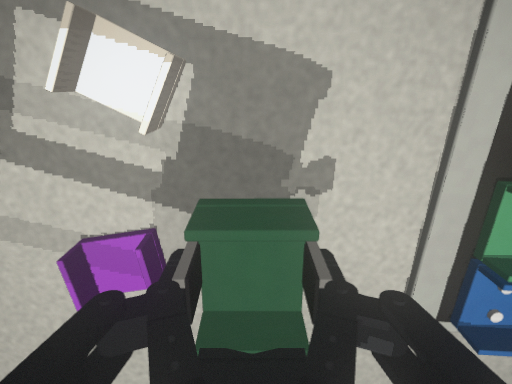

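jog_arm --offset '[[25,-8,0],[25,-8,0],[25,-8,0],[25,-8,0],[25,-8,0],[25,-8,0],[25,-5,0],[15,-3,0],[8,-1,0],[0,0,0],[0,0,0]]' --delta_rot '[[0,0,1.7],[0,0,1.6],[0,0,0],[0,0,0],[0,0,0],[0,0,0],[0,0,0],[0,0,0],[0,0,0],[0,0,0],[0,0,0]]' --jaw '[40,40,40,40,40,40,40,40,40,40,40]'

```text
time: 21.7
tool_pos: [622.4, 2.3, 38.2]
tcp_rot: [-179.9, 1.3, -2.0]
ft_force: [-1.2, 0.3, -1.3]
finger_gap: 50.4
```

```bash
python3 -c "
from h import *
goal([635.4,2.5,20],-1.8)"
```

```text
pos [622.4   2.3  38.2] rot [-179.86    1.32   -1.99] F [-1.2  0.3 -1.3] gap 50.4 t 21.7
rotvec [-0.1  1.3 -0.2] off(now axes) [13.4 -0.6 17.9] off(goal axes) [13.  -0.6 18.2]
```

jog_arm --offset '[[6,0,0],[6,0,0],[0,0,0],[0,0,0]]' --delta_rot '[[0,1.3,-0.2],[0,0,0],[0,0,0],[0,0,0]]' --jaw '[40,40,40,40]'

```text
time: 22.1
tool_pos: [633.2, 1.3, 37.9]
tcp_rot: [-179.9, -0.0, -1.8]
ft_force: [-0.4, -0.1, -2.6]
finger_gap: 50.3
```

```bash
python3 -c "
from h import *
goal([635.4,2.5,-22],-1.8)"
```

```text
pos [633.2   1.3  37.9] rot [-1.7986e+02 -2.0000e-02 -1.8200e+00] F [-0.4 -0.1 -2.6] gap 50.3 t 22.1
rotvec [-0.1 -0.  -0. ] off(now axes) [ 2.1 -1.1 59.9] off(goal axes) [ 2.1 -1.3 59.9]
```

jog_arm --offset '[[2.5,-1.2,0],[0,0,10],[0,0,12],[0,0,12],[0,0,10],[0,0,5],[0,0,0],[0,0,0]]' --delta_rot '[[0,0,0],[0,0,0],[0,0,0],[0,0,0],[0,0,0],[0,0,0],[0,0,0],[0,0,0]]' --jaw '[40,40,40,40,40,40,40,40]'

```text
time: 22.9
tool_pos: [634.2, 2.7, -17.5]
tcp_rot: [-179.9, 0.2, -1.8]
ft_force: [-0.4, -0.5, -1.8]
finger_gap: 50.2
```

```bash
python3 -c "
from h import *
goal([635.4,2.5,-24],-1.8)"
```

```text
pos [634.2   2.7 -17.5] rot [-1.7985e+02  1.7000e-01 -1.8300e+00] F [-0.4 -0.5 -1.8] gap 50.2 t 22.9
rotvec [-0.1  0.2 -0. ] off(now axes) [1.3 0.2 6.5] off(goal axes) [1.2 0.2 6.5]
```

jog_arm --offset '[[1,0,2],[0,0,2],[0,0,1.5],[0,0,1],[0,0,1],[0,0,0]]' --delta_rot '[[0,0.2,0],[0,0,0],[0,0,0],[0,0,0],[0,0,0],[0,0,0]]' --jaw '[40,40,40,40,40,40]'

```text
time: 23.5
tool_pos: [637.1, 2.5, -23.1]
tcp_rot: [-179.9, -0.3, -1.8]
ft_force: [0.0, 0.3, -1.5]
finger_gap: 50.2
```

jog_arm --offset '[[0,0,0],[0,0,0],[0,0,0],[0,0,-10],[0,0,-20],[0,0,-30],[0,0,-30],[0,0,-30],[0,0,0]]' --delta_rot '[[0,0,0],[0,0,0],[0,0,0],[0,0,0],[0,0,0],[0,0,0],[0,0,0],[0,0,0],[0,0,0]]' --jaw '[72,72,72,72,72,72,72,72,72]'

```text
time: 24.4
tool_pos: [636.9, 2.2, 105.0]
tcp_rot: [-179.9, -0.3, -1.8]
ft_force: [1.4, -0.2, 1.2]
finger_gap: 61.6
```

```bash
python3 grn.py w18 green;  python3 -c "
from h import *
goal([427.5,-287,60],2)"
```

```text
green [251. 220.] 8309 ctr [635.9 -31.4] wh 131.3 50.5 ang 87.2 z [19.1 20.9 46.9]
  tool frame ctr [-0.4 33.8] 50.4 131.2 ang 0.9 z [58.  84.  85.8]
pos [635.7   2.3 102.7] rot [-179.86   -0.19   -1.83] F [-0.1  0.8 -1.2] gap 61.6 t 24.4
rotvec [-0.1 -0.2 -0. ] off(now axes) [  0.5 -16.   62.7] off(goal axes) [  0.8 -16.1  62.7]
pos [635.7   2.3 102.7] rot [-179.86   -0.19   -1.83] F [-0.1  0.8 -1.2] gap 61.6 t 24.4
rotvec [-0.1 -0.2 -3.8] off(now axes) [-199.   295.9   41.3] off(goal axes) [-218.2  281.9   42.7]
```

View pics/w18.png

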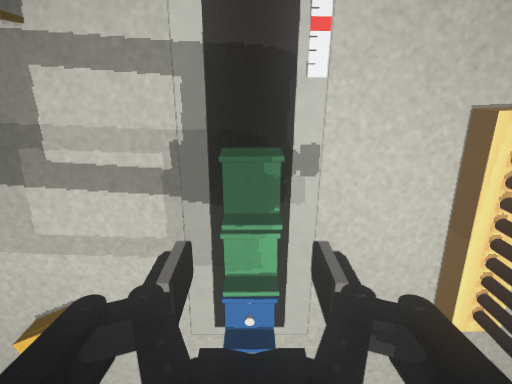

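jog_arm --offset '[[-20,26,0],[-20,26,0],[-20,26,0],[-20,26,0],[-20,26,0],[-20,26,5],[-20,26,5],[-20,26,10],[-20,26,10],[-20,26,10],[-10,12,5],[0,0,0],[0,0,0]]' --delta_rot '[[0,0,-2],[0,0,-1.8],[0,0,0],[0,0,0],[0,0,0],[0,0,0],[0,0,0],[0,0,0],[0,0,0],[0,0,0],[0,0,0],[0,0,0],[0,0,0]]' --jaw '[72,72,72,72,72,72,72,72,72,72,72,72,72]' --newtons 50

```text
time: 25.75
tool_pos: [419.1, -280.5, 46.0]
tcp_rot: [-179.4, 0.4, 2.2]
ft_force: [0.5, 0.3, 0.6]
finger_gap: 61.6
```

```bash
python3 grn.py w19 green brass;  python3 -c "
from h import *
goal([427.2,-287,20],2)"
```

```text
green [262. 211.] 5055 ctr [ 427.2 -286.6] wh 49.3 60.0 ang 1.8 z [ 9.1 10.4 36.7]
  tool frame ctr [8.1 6.6] 49.3 60.3 ang 0.1 z [ 9.4 35.4 36.8]
brass [273.  48.] 9705 ctr [ 427.9 -174.3] wh 50.2 60.7 ang 22.1 z [34.6 36.  37.5]
  tool frame ctr [  13.  -105.7] 60.7 50.2 ang 70.1 z [ 9.3 10.8 12.3]
pos [ 419.2 -280.3   46. ] rot [-179.45    0.4     2.27] F [0.  0.8 0.1] gap 61.3 t 25.8
rotvec [-0.5  0.4  4.1] off(now axes) [ 229.5 -289.7    7.2] off(goal axes) [ 208.3 -305.4    6. ]
pos [ 419.2 -280.3   46. ] rot [-179.45    0.4     2.27] F [0.  0.8 0.1] gap 61.3 t 25.8
rotvec [-0.5  0.4  0.3] off(now axes) [ 7.9  7.3 25.9] off(goal axes) [ 7.8  7.  26. ]
```

View pics/w19.png

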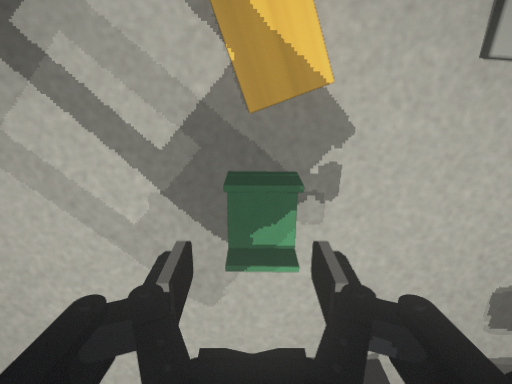

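jog_arm --offset '[[4,4,0],[4,3,0],[0,0,0],[0,0,8],[0,0,10],[0,0,10],[0,0,10],[0,0,8],[0,0,8],[0,0,5],[0,0,0],[0,0,0]]' --delta_rot '[[-0.5,0.4,0.3],[0,0,0],[0,0,0],[0,0,0],[0,0,0],[0,0,0],[0,0,0],[0,0,0],[0,0,0],[0,0,0],[0,0,0],[0,0,0]]' --jaw '[72,72,72,72,72,72,72,72,72,72,72,72]'

```text
time: 27.0
tool_pos: [429.8, -284.2, -19.2]
tcp_rot: [-179.9, 0.0, 2.2]
ft_force: [-0.3, -1.1, -0.5]
finger_gap: 61.3
```

```bash
python3 -c "
from h import *
goal([427.2,-287,-33],2)"
```

```text
pos [ 429.8 -284.2  -19.2] rot [-1.7991e+02  1.0000e-02  2.2000e+00] F [-0.3 -1.1 -0.5] gap 61.3 t 27.0
rotvec [-0.1  0.   0.2] off(now axes) [-2.7  2.7 13.8] off(goal axes) [-2.6  2.7 13.8]
```

jog_arm --offset '[[-3,2,0],[0,0,0],[0,0,4],[0,0,4],[0,0,4],[0,0,0],[0,0,0]]' --delta_rot '[[0,0,0.2],[0,0,0],[0,0,0],[0,0,0],[0,0,0],[0,0,0],[0,0,0]]' --jaw '[72,72,72,72,72,72,72]'

```text
time: 27.7
tool_pos: [427.7, -287.6, -30.7]
tcp_rot: [180.0, -0.1, 2.0]
ft_force: [0.6, -1.1, 0.1]
finger_gap: 61.3
```

```bash
python3 -c "
from h import *
goal([427.2,-286.5,-33.5],2)"
```

```text
pos [ 427.7 -287.6  -30.7] rot [ 1.7997e+02 -1.2000e-01  1.9700e+00] F [ 0.6 -1.1  0.1] gap 61.3 t 27.7
rotvec [ 0.  -0.1 -0. ] off(now axes) [-0.4 -1.1  2.8] off(goal axes) [-0.4 -1.1  2.8]
```

jog_arm --offset '[[-0.5,-0.5,2.5],[0,0,0],[0,0,0],[0,0,0],[0,0,0],[0,0,0]]' --delta_rot '[[0,0,0],[0,0,0],[0,0,0],[0,0,0],[0,0,0],[0,0,0]]' --jaw '[72,62,40,40,40,40]'

```text
time: 28.3
tool_pos: [427.5, -287.2, -32.9]
tcp_rot: [179.9, -0.1, 2.0]
ft_force: [-0.1, -0.3, 0.4]
finger_gap: 50.4
```

jog_arm --offset '[[0,0,-4],[0,0,-10],[0,0,-15],[0,0,-20],[0,0,-20],[0,0,-20],[0,0,-10],[0,0,0]]' --delta_rot '[[0,0,0],[0,0,0],[0,0,0],[0,0,0],[0,0,0],[0,0,0],[0,0,0],[0,0,0]]' --jaw '[40,40,40,40,40,40,40,40]' --newtons 60

```text
time: 29.1
tool_pos: [426.0, -286.2, 72.0]
tcp_rot: [-180.0, -0.1, 2.0]
ft_force: [0.2, -0.8, -0.8]
finger_gap: 50.2
```

```bash
python3 grn.py w20 green;  python3 -c "
from h import *
goal([637.5,70,65],-1.8)"
```

```text
pos [ 425.8 -285.9   71.2] rot [-1.7993e+02 -2.0000e-02  1.9800e+00] F [-0.2  0.2 -1.1] gap 50.2 t 29.1
rotvec [-0.1 -0.   3.8] off(now axes) [ 221.6 -296.8   31.7] off(goal axes) [ 201.6 -310.8   31.2]
pos [ 425.8 -285.9   71.2] rot [-1.7993e+02 -2.0000e-02  1.9800e+00] F [-0.2  0.2 -1.1] gap 50.2 t 29.1
rotvec [-0.1 -0.   3.8] off(now axes) [ 223.9 -348.4    6.7] off(goal axes) [ 200.4 -362.4    6.2]
```

View pics/w20.png

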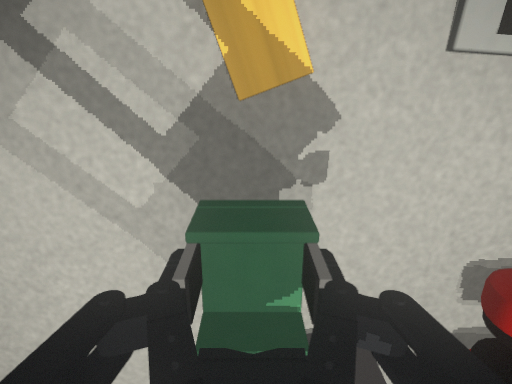

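jog_arm --offset '[[15,-26,0],[15,-26,0],[15,-26,0],[15,-26,0],[15,-26,0],[15,-26,0],[15,-26,0],[15,-26,0],[15,-26,0],[15,-26,0],[15,-26,0],[12,-22,0],[8,-15,0],[0,0,0],[0,0,0]]' --delta_rot '[[0,0,2],[0,0,1.8],[0,0,0],[0,0,0],[0,0,0],[0,0,0],[0,0,0],[0,0,0],[0,0,0],[0,0,0],[0,0,0],[0,0,0],[0,0,0],[0,0,0],[0,0,0]]' --jaw '[40,40,40,40,40,40,40,40,40,40,40,40,40,40,40]'

```text
time: 30.65
tool_pos: [613.2, 46.9, 48.5]
tcp_rot: [-179.7, 1.7, -2.1]
ft_force: [-0.6, -1.3, -0.9]
finger_gap: 50.0
```

```bash
python3 -c "
from h import *
goal([637.3,69.5,30],-1.8); snap('wrist','w21')"
```

```text
pos [613.2  46.9  48.5] rot [-179.69    1.65   -2.14] F [-0.6 -1.3 -0.9] gap 50.0 t 30.6
rotvec [-0.3  1.7 -0.3] off(now axes) [ 23.8 -23.4  17.9] off(goal axes) [ 23.4 -23.4  18.5]
```

View pics/w21.png

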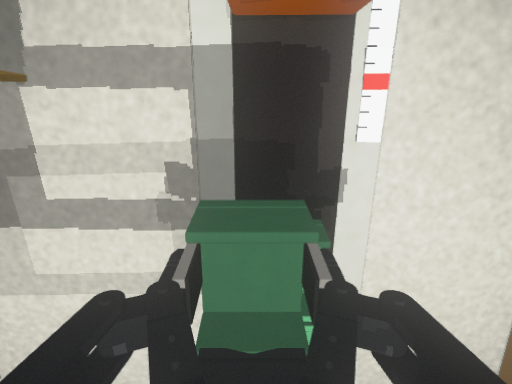

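jog_arm --offset '[[8,-8,0],[8,-8,0],[7,-7,0],[0,0,0],[0,0,0]]' --delta_rot '[[-0.3,1.6,-0.3],[0,0,0],[0,0,0],[0,0,0],[0,0,0]]' --jaw '[40,40,40,40,40]'

```text
time: 31.2
tool_pos: [638.4, 68.2, 48.5]
tcp_rot: [180.0, -0.1, -2.0]
ft_force: [-0.1, -0.6, -1.1]
finger_gap: 50.2
```

```bash
python3 grn.py w22 green; python3 -c "
from h import *
goal([637.3,69.5,-22],-1.8)
p,d,m=snap('wrist'); H=hsv(p)
M=cv2.inRange(H,(0,150,80),(4,255,255))|cv2.inRange(H,(175,150,80),(180,255,255))
n,l,s,ce=cv2.connectedComponentsWithStats(M)
for i in range(1,n):
    if s[i,4]>60 : print('red',ce[i].round(1),s[i],toplane(m,[ce[i]],10.5).round(1))
"
```

```text
green [251. 274.] 15544 ctr [639.   68.4] wh 61.4 49.9 ang 88.1 z [ 87.6  91.9 109.2]
  tool frame ctr [ 0.6 -0.1] 61.4 49.9 ang 89.9 z [-60.7 -43.4 -39.1]
pos [638.5  68.3  48.6] rot [ 1.7999e+02 -1.1000e-01 -2.0300e+00] F [ 0.1  0.2 -0.7] gap 50.1 t 31.2
rotvec [ 0.  -0.1 -0.2] off(now axes) [ 0.3 49.9  8.6] off(goal axes) [ 0.1 49.9  8.6]
pos [638.5  68.3  48.6] rot [ 1.7999e+02 -1.1000e-01 -2.0300e+00] F [ 0.1  0.2 -0.7] gap 50.1 t 31.2
rotvec [ 0.  -0.1 -0.2] off(now axes) [-1.4 -1.2 70.6] off(goal axes) [-1.2 -1.2 70.6]
red [332.4 116. ] [321 110  24  13 297] [[696.2 129.7  10.5]]
```

jog_arm --offset '[[-1,-1.5,0],[0,0,8],[0,0,12],[0,0,12],[0,0,12],[0,0,10],[0,0,5],[0,0,0],[0,0,0]]' --delta_rot '[[0,-0.1,-0.2],[0,0,0],[0,0,0],[0,0,0],[0,0,0],[0,0,0],[0,0,0],[0,0,0],[0,0,0]]' --jaw '[40,40,40,40,40,40,40,40,40]'

```text
time: 32.2
tool_pos: [634.6, 68.8, -18.5]
tcp_rot: [180.0, 0.3, -1.9]
ft_force: [0.3, -0.2, -1.5]
finger_gap: 50.0
```

```bash
python3 -c "
from h import *
goal([637.3,70,-22],-1.8)"
```

```text
pos [634.6  68.8 -18.5] rot [179.96   0.27  -1.87] F [ 0.3 -0.2 -1.5] gap 50.0 t 32.2
rotvec [ 0.   0.3 -0.1] off(now axes) [ 2.6 -1.3  3.4] off(goal axes) [ 2.6 -1.3  3.5]
```

jog_arm --offset '[[2,-1.3,0],[0,0,2],[0,0,1.5],[0,0,1],[0,0,1],[0,0,1],[0,0,0]]' --delta_rot '[[0,0.2,0],[0,0,0],[0,0,0],[0,0,0],[0,0,0],[0,0,0],[0,0,0]]' --jaw '[40,40,40,40,40,40,40]'

```text
time: 32.9
tool_pos: [639.2, 70.3, -22.7]
tcp_rot: [180.0, -0.2, -1.9]
ft_force: [0.7, -0.3, -1.0]
finger_gap: 50.1
```

jog_arm --offset '[[0,0,0],[0,0,0],[0,0,0],[0,0,-10],[0,0,-20],[0,0,-30],[0,0,-30],[0,0,-30],[0,0,0]]' --delta_rot '[[0,0,0],[0,0,0],[0,0,0],[0,0,0],[0,0,0],[0,0,0],[0,0,0],[0,0,0],[0,0,0]]' --jaw '[72,72,72,72,72,72,72,72,72]'

```text
time: 33.8
tool_pos: [638.7, 70.3, 105.0]
tcp_rot: [180.0, -0.2, -1.9]
ft_force: [0.1, 0.4, 0.3]
finger_gap: 61.8
```

```bash
python3 grn.py w23 green brass;  python3 -c "
from h import *
goal([440,174.6,40],-11.3)"
```

```text
green [251. 246.] 10925 ctr [637.3   2.5] wh 196.1 50.7 ang 87.8 z [19.2 20.9 46.9]
  tool frame ctr [ 0.6 67.8] 50.7 196.1 ang 0.3 z [58.1 84.1 85.9]
brass [ 5. 73.] 1017 ctr [462.1 169.9] wh 62.3 10.8 ang 73.8 z [34.7 36.1 37.6]
brass [255.  32.] 1666 ctr [644.  186.5] wh 17.5 71.9 ang 79.8 z [53.6 55.1 56.5]
  tool frame ctr [-180.   -93.8] 10.8 62.3 ang 14.3 z [66.6 68.2 69.5]
  tool frame ctr [   1.3 -116.3] 71.9 17.5 ang 8.4 z [48.4 49.9 51.3]
pos [637.6  70.3 102.7] rot [ 1.7997e+02 -9.0000e-02 -1.8700e+00] F [ 0.9 -0.3 -0.3] gap 61.5 t 33.9
rotvec [ 0.  -0.1 -0.1] off(now axes) [ 1.  51.8 62.7] off(goal axes) [ 1.1 51.9 62.7]
pos [637.6  70.3 102.7] rot [ 1.7997e+02 -9.0000e-02 -1.8700e+00] F [ 0.9 -0.3 -0.3] gap 61.5 t 33.9
rotvec [ 0.  -0.1  9.4] off(now axes) [-201.   -97.9   62.4] off(goal axes) [-214.2  -63.6   62.7]
```

View pics/w23.png

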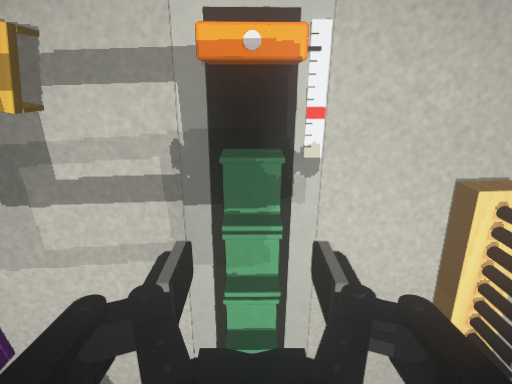

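jog_arm --offset '[[0,0,0],[0,0,0],[-25,-7,0],[-25,-7,0],[-25,-7,5],[-25,-8,5],[-25,-8,5],[-25,-8,10],[-25,-8,10],[-20,-6,5],[-12,-4,5],[-6,-2,0],[0,0,0],[0,0,0]]' --delta_rot '[[0,0,4.7],[0,0,4.7],[0,0,0],[0,0,0],[0,0,0],[0,0,0],[0,0,0],[0,0,0],[0,0,0],[0,0,0],[0,0,0],[0,0,0],[0,0,0],[0,0,0]]' --jaw '[72,72,72,72,72,72,72,72,72,72,72,72,72,72]' --newtons 50

```text
time: 35.25
tool_pos: [428.0, 178.1, 47.5]
tcp_rot: [179.7, 0.6, -11.8]
ft_force: [0.1, -0.3, 0.2]
finger_gap: 61.8
```

```bash
python3 grn.py w24 brass;  python3 -c "
from h import *
goal([440,174.6,-18],-11.3)"
```

```text
brass [269. 214.] 6987 ctr [439.4 175.2] wh 63.0 50.2 ang 79.1 z [34.9 36.3 37.5]
  tool frame ctr [11.9  0.5] 63.0 50.2 ang 89.1 z [ 9.9 11.1 12.5]
pos [428.2 178.1  47.7] rot [179.67   0.58 -11.78] F [ 0.3 -0.3  0.4] gap 61.6 t 35.3
rotvec [  0.3   0.6 -10. ] off(now axes) [237.1 113.7   5.9] off(goal axes) [213.7 153.    7.7]
pos [428.2 178.1  47.7] rot [179.67   0.58 -11.78] F [ 0.3 -0.3  0.4] gap 61.6 t 35.3
rotvec [ 0.3  0.6 -0.5] off(now axes) [12.9  0.6 65.5] off(goal axes) [12.3  1.1 65.7]
```

View pics/w24.png

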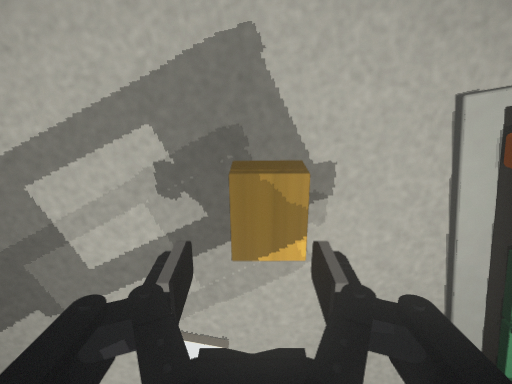

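jog_arm --offset '[[6,0.5,0],[4,0.3,0],[0,0,0],[0,0,10],[0,0,10],[0,0,10],[0,0,0],[0,0,0]]' --delta_rot '[[0.3,0.6,-0.9],[0,0,0],[0,0,0],[0,0,0],[0,0,0],[0,0,0],[0,0,0],[0,0,0]]' --jaw '[72,72,72,72,72,72,72,72]'

```text
time: 36.1
tool_pos: [440.8, 173.7, 15.0]
tcp_rot: [-180.0, -0.1, -10.9]
ft_force: [-0.3, -0.2, 0.2]
finger_gap: 61.5
```

```bash
python3 grn.py w25 brass;  python3 -c "
from h import *
goal([439.4,175.2,-18],-11)"
```

```text
brass [248. 233.] 9814 ctr [439.4 175.1] wh 63.4 50.5 ang 79.1 z [34.7 36.2 37.4]
  tool frame ctr [-1.6 -1.1] 63.4 50.5 ang 89.9 z [-22.5 -21.3 -19.7]
pos [440.6 173.7  14.9] rot [ 1.7999e+02 -1.0000e-01 -1.0940e+01] F [ 0.3 -0.5 -0.4] gap 61.4 t 36.1
rotvec [ 0.  -0.1 -9.1] off(now axes) [222.3 115.2 -24.7] off(goal axes) [201.2 149.  -25.1]
pos [440.6 173.7  14.9] rot [ 1.7999e+02 -1.0000e-01 -1.0940e+01] F [ 0.3 -0.5 -0.4] gap 61.4 t 36.1
rotvec [ 0.  -0.1  0.1] off(now axes) [-1.5 -1.3 32.9] off(goal axes) [-1.5 -1.3 32.9]
```

jog_arm --offset '[[-2.5,-1.3,4],[0,0,8],[0,0,8],[0,0,8],[0,0,4],[0,0,0],[0,0,0]]' --delta_rot '[[0,0,0],[0,0,0],[0,0,0],[0,0,0],[0,0,0],[0,0,0],[0,0,0]]' --jaw '[72,72,72,72,72,72,72]'

```text
time: 36.85
tool_pos: [438.3, 175.8, -19.8]
tcp_rot: [-180.0, -0.1, -10.9]
ft_force: [0.1, 0.2, 0.2]
finger_gap: 61.4
```

```bash
python3 -c "
from h import *
goal([439.4,175.2,-18],-11)"
```

```text
pos [438.3 175.8 -19.8] rot [-1.800e+02 -1.200e-01 -1.092e+01] F [0.1 0.2 0.2] gap 61.4 t 36.9
rotvec [-0.  -0.1  0.1] off(now axes) [ 1.2  0.4 -1.8] off(goal axes) [ 1.2  0.4 -1.8]
```

jog_arm --offset '[[1,0,0],[0,0,0],[0,0,0],[0,0,0],[0,0,0],[0,0,-5],[0,0,-10],[0,0,-20],[0,0,-20],[0,0,-20],[0,0,-15],[0,0,0]]' --delta_rot '[[0,0,0],[0,0,0],[0,0,0],[0,0,0],[0,0,0],[0,0,0],[0,0,0],[0,0,0],[0,0,0],[0,0,0],[0,0,0],[0,0,0]]' --jaw '[62,40,40,40,40,40,40,40,40,40,40,40]' --newtons 60

```text
time: 38.05
tool_pos: [439.3, 175.7, 77.8]
tcp_rot: [-180.0, -0.2, -10.9]
ft_force: [0.8, -0.3, -2.1]
finger_gap: 50.5
```

```bash
python3 grn.py w26 brass; python3 -c "
from h import *
goal([636.5,36.5,65],-1.8)"
```

```text
pos [438.8 175.5  76.7] rot [-1.7999e+02 -1.3000e-01 -1.0920e+01] F [ 0.2 -0.2 -0.8] gap 50.9 t 38.1
rotvec [ 0.  -0.1 -9.1] off(now axes) [224.3 116.7  37.2] off(goal axes) [203.  150.8  36.7]
pos [438.8 175.5  76.7] rot [-1.7999e+02 -1.3000e-01 -1.0920e+01] F [ 0.2 -0.2 -0.8] gap 50.9 t 38.1
rotvec [ 0.  -0.1 -9.1] off(now axes) [220.4  99.   12.2] off(goal axes) [202.  132.7  11.7]
```

View pics/w26.png

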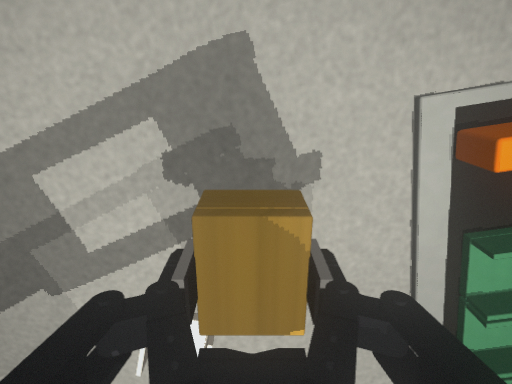

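jog_arm --offset '[[0,0,0],[0,0,0],[22,15,0],[22,15,0],[22,15,0],[22,15,0],[22,15,0],[22,15,0],[22,14,0],[20,12,0],[15,8,0],[6,4,0],[0,0,0],[0,0,0]]' --delta_rot '[[0,0,-4.6],[0,0,-4.5],[0,0,0],[0,0,0],[0,0,0],[0,0,0],[0,0,0],[0,0,0],[0,0,0],[0,0,0],[0,0,0],[0,0,0],[0,0,0],[0,0,0]]' --jaw '[40,40,40,40,40,40,40,40,40,40,40,40,40,40]'

```text
time: 39.5
tool_pos: [626.5, 37.0, 58.9]
tcp_rot: [179.9, 1.2, -1.3]
ft_force: [-0.0, 0.7, -1.7]
finger_gap: 50.6
```

```bash
python3 -c "
from h import *
goal([636.5,36,35],-1.8)"
```

```text
pos [626.5  37.   58.9] rot [179.91   1.15  -1.34] F [-0.   0.7 -1.7] gap 50.6 t 39.5
rotvec [0.1 1.2 0.5] off(now axes) [10.5  0.7 23.7] off(goal axes) [10.   0.7 23.9]
```

jog_arm --offset '[[6,0.4,0],[4.5,0.3,0],[0,0,0],[0,0,8],[0,0,10],[0,0,8],[0,0,0],[0,0,0]]' --delta_rot '[[0.1,1.2,0.5],[0,0,0],[0,0,0],[0,0,0],[0,0,0],[0,0,0],[0,0,0],[0,0,0]]' --jaw '[40,40,40,40,40,40,40,40]'

```text
time: 40.3
tool_pos: [635.1, 38.3, 29.5]
tcp_rot: [-180.0, -0.0, -1.7]
ft_force: [0.3, -0.1, -1.0]
finger_gap: 51.1
```

```bash
python3 grn.py w27 brass; python3 -c "
from h import *
goal([636.5,36,2],-1.8)"
```

```text
brass [252. 261.] 16152 ctr [635.4  37.8] wh 64.1 50.9 ang 88.1 z [56.3 84.8 86. ]
  tool frame ctr [0.4 0.5] 50.9 64.1 ang 0.2 z [-56.5 -55.4 -26.8]
pos [634.8  38.3  29.3] rot [-1.7996e+02  1.0000e-02 -1.7400e+00] F [-1.6  0.3 -2. ] gap 51.0 t 40.4
rotvec [-0.   0.   0.1] off(now axes) [  2.8  19.8 -10.7] off(goal axes) [  2.8  19.8 -10.7]
pos [634.8  38.3  29.3] rot [-1.7996e+02  1.0000e-02 -1.7400e+00] F [-1.6  0.3 -2. ] gap 51.0 t 40.4
rotvec [-0.   0.   0.1] off(now axes) [ 1.7  2.3 27.3] off(goal axes) [ 1.7  2.3 27.3]
```

View pics/w27.png

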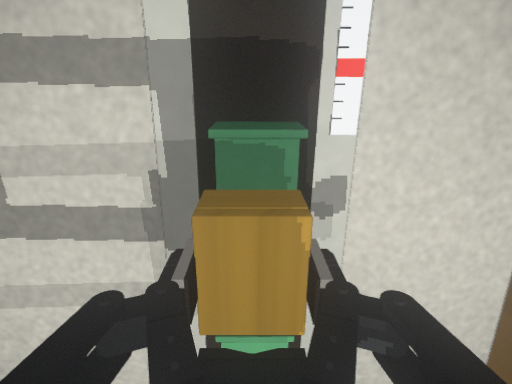

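Aligned. Descend until seated (TCP ≈ 2).

jog_arm --offset '[[1.5,2,0],[0,0,8],[0,0,8],[0,0,6],[0,0,2],[0,0,1.5],[0,0,1.5],[0,0,0]]' --delta_rot '[[0,0,0],[0,0,0],[0,0,0],[0,0,0],[0,0,0],[0,0,0],[0,0,0],[0,0,0]]' --jaw '[40,40,40,40,40,40,40,40]'

```text
time: 41.15
tool_pos: [638.2, 35.9, 4.7]
tcp_rot: [-180.0, -0.2, -1.7]
ft_force: [0.0, -0.0, -2.6]
finger_gap: 51.0
```

```bash
python3 -c "
from h import *
goal([636.5,36,0],-1.8)"
```

```text
pos [638.2  35.9   4.7] rot [-1.7997e+02 -1.6000e-01 -1.7400e+00] F [ 0.  -0.  -2.6] gap 51.0 t 41.1
rotvec [-0.  -0.2  0.1] off(now axes) [-1.7 -0.   4.7] off(goal axes) [-1.7 -0.   4.7]
```

jog_arm --offset '[[-1,0,1.5],[0,0,1.5],[0,0,1.5],[0,0,1],[0,0,0]]' --delta_rot '[[0,0,0],[0,0,0],[0,0,0],[0,0,0],[0,0,0]]' --jaw '[40,40,40,40,40]'

```text
time: 41.65
tool_pos: [638.3, 36.0, 4.2]
tcp_rot: [-180.0, -0.3, -1.7]
ft_force: [0.3, -1.1, -3.0]
finger_gap: 50.8
```

```bash
python3 grn.py w28 brass
```

```text
brass [252. 261.] 16179 ctr [638.7  35.4] wh 64.1 50.8 ang 88.2 z [31.2 59.6 60.8]
  tool frame ctr [0.6 0.6] 50.8 64.1 ang 0.0 z [-56.5 -55.3 -27. ]
pos [638.4  36.    4.2] rot [-179.98   -0.27   -1.73] F [-2.6 -0.   3.6] gap 50.7 t 41.7
rotvec [-0.  -0.3  0.1] off(now axes) [ -0.7  17.6 -35.8] off(goal axes) [ -0.8  17.6 -35.8]
```

jog_arm --offset '[[-1.5,0,3],[0,0,4],[0,0,4],[0,0,0]]' --delta_rot '[[0,-0.3,0],[0,0,0],[0,0,0],[0,0,0]]' --jaw '[40,40,40,40]'

```text
time: 42.1
tool_pos: [638.6, 36.1, 1.4]
tcp_rot: [-180.0, -0.1, -1.7]
ft_force: [0.5, 0.1, -5.0]
finger_gap: 50.8
```

```bash
python3 grn.py w28 brass
```

```text
brass [252. 261.] 16192 ctr [639.2  35.6] wh 64.2 51.2 ang 88.2 z [28.3 56.8 58. ]
  tool frame ctr [0.8 0.5] 51.2 64.2 ang 0.0 z [-56.6 -55.3 -26.9]
pos [638.8  36.1   1.3] rot [-1.7999e+02 -1.2000e-01 -1.7000e+00] F [ 0.7 -1.2 -3.1] gap 50.9 t 42.1
rotvec [-0.  -0.1  0.1] off(now axes) [ -1.2  17.8 -38.7] off(goal axes) [ -1.2  17.8 -38.7]
```

View pics/w28.png

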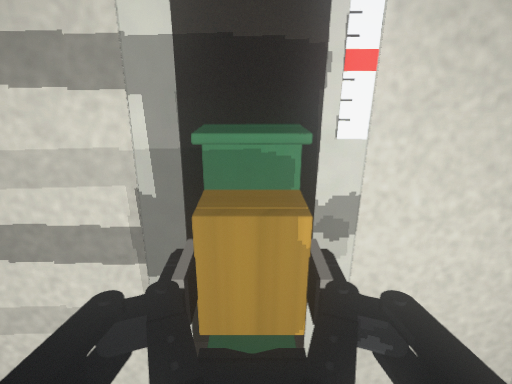

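jog_arm --offset '[[0,0,2],[0,0,0],[0,0,0],[0,0,0],[0,0,-10],[0,0,-20],[0,0,-30],[0,0,-30],[0,0,0]]' --delta_rot '[[0,0,0],[0,0,0],[0,0,0],[0,0,0],[0,0,0],[0,0,0],[0,0,0],[0,0,0],[0,0,0]]' --jaw '[40,72,72,72,72,72,72,72,72]'

```text
time: 43.05
tool_pos: [637.5, 36.2, 91.8]
tcp_rot: [-180.0, 0.1, -1.7]
ft_force: [0.4, 0.1, 0.9]
finger_gap: 61.5
```

```bash
python3 grn.py w29 brass green;  python3 -c "
from h import *
goal([428,-174.3,60],22)"
```

```text
brass [254. 199.] 6151 ctr [639.5  35.5] wh 63.3 50.3 ang 88.4 z [40.8 56.2 57.5]
brass [494. 290.] 1121 ctr [861.7 -63.6] wh 138.7 24.4 ang 89.3 z [29.  30.2 31.3]
  tool frame ctr [2.  0.7] 63.3 50.3 ang 89.9 z [34.3 35.6 50.9]
  tool frame ctr [227.2  93.1] 138.7 24.4 ang 89.0 z [60.1 61.3 62.5]
green [253. 131.] 2690 ctr [640.9  84.6] wh 32.7 49.6 ang 88.3 z [18.9 20.5 46.9]
green [251. 301.] 3756 ctr [635.3 -60.9] wh 72.1 51.3 ang 87.6 z [19.3 21.5 47.1]
  tool frame ctr [  2.1 -48.4] 32.7 49.6 ang 90.0 z [44.9 71.3 72.9]
  tool frame ctr [ 0.8 97.1] 51.3 72.0 ang 0.7 z [44.7 70.3 72.5]
pos [636.4  36.2  89.6] rot [-179.99    0.22   -1.71] F [-0.5 -0.6  0.5] gap 61.4 t 43.1
rotvec [-0.   0.2  0.1] off(now axes) [ 1.3 17.8 49.6] off(goal axes) [ 1.1 17.7 49.6]
pos [636.4  36.2  89.6] rot [-179.99    0.22   -1.71] F [-0.5 -0.6  0.5] gap 61.4 t 43.1
rotvec [ -0.1   0.2 -23.7] off(now axes) [-201.9  216.6   30.3] off(goal axes) [-272.1  117.1   29.6]
```

View pics/w29.png

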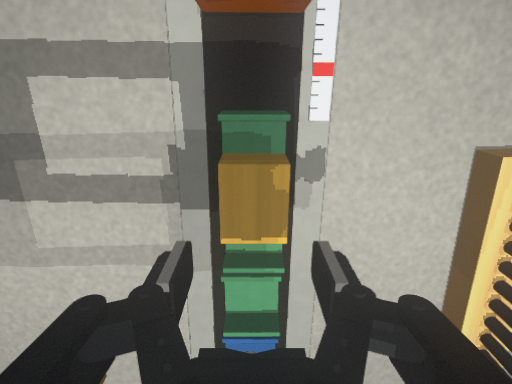

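jog_arm --offset '[[0,0,0],[0,0,0],[0,0,0],[-25,11,0],[-25,11,0],[-25,11,0],[-25,11,0],[-25,11,0],[-25,11,0],[-25,11,5],[-25,11,5],[-25,11,5],[-20,10,5],[-10,5,0],[-5,3,0],[0,0,0],[0,0,0]]' --delta_rot '[[0,0,-7.9],[0,0,-7.9],[0,0,-7.9],[0,0,0],[0,0,0],[0,0,0],[0,0,0],[0,0,0],[0,0,0],[0,0,0],[0,0,0],[0,0,0],[0,0,0],[0,0,0],[0,0,0],[0,0,0],[0,0,0]]' --jaw '[72,72,72,72,72,72,72,72,72,72,72,72,72,72,72,72,72]' --newtons 50

```text
time: 44.8
tool_pos: [426.5, -176.5, 57.3]
tcp_rot: [-179.2, 1.0, 23.1]
ft_force: [0.3, 1.0, 0.3]
finger_gap: 61.5
```

```bash
python3 grn.py w30 brass;  python3 -c "
from h import *
goal([428,-174.3,20],22)"
```

```text
brass [255. 205.] 6358 ctr [ 427.2 -172.9] wh 50.1 63.1 ang 21.8 z [35.  36.3 37.5]
  tool frame ctr [ 2.4 -2.7] 50.2 63.1 ang 1.4 z [19.7 21.1 22.6]
pos [ 426.6 -176.4   57.4] rot [-179.19    1.02   23.11] F [1.2 0.9 0.2] gap 61.5 t 44.9
rotvec [-0.6  1.2 24.9] off(now axes) [270.3 -96.4  13.9] off(goal axes) [ 204.2 -201.3   17.4]
pos [ 426.6 -176.4   57.4] rot [-179.19    1.02   23.11] F [1.2 0.9 0.2] gap 61.5 t 44.9
rotvec [-0.8  1.   1.1] off(now axes) [ 2.8 -0.9 37.3] off(goal axes) [ 2.1 -1.4 37.4]
```

View pics/w30.png

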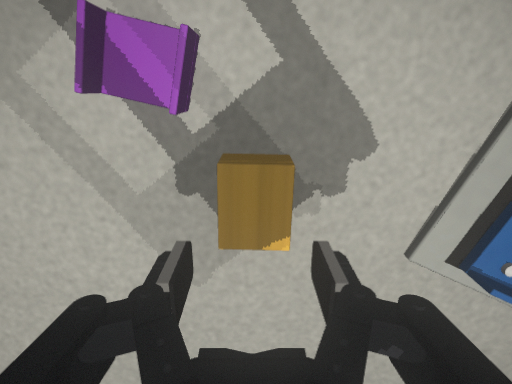

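Yaw 22 ✓. Correct and come down.

jog_arm --offset '[[0,-2.5,0],[0,0,0],[0,0,8],[0,0,10],[0,0,10],[0,0,10],[0,0,0],[0,0,0]]' --delta_rot '[[-0.8,1,1.2],[0,0,0],[0,0,0],[0,0,0],[0,0,0],[0,0,0],[0,0,0],[0,0,0]]' --jaw '[72,72,72,72,72,72,72,72]'

```text
time: 45.65
tool_pos: [427.4, -171.9, 15.5]
tcp_rot: [-179.9, 0.1, 22.2]
ft_force: [-0.3, 0.2, -0.0]
finger_gap: 61.6
```

```bash
python3 grn.py w31 brass;  python3 -c "
from h import *
goal([427.2,-173.3,-18],21.9)"
```

```text
brass [250. 231.] 10415 ctr [ 427.3 -172.9] wh 50.4 63.3 ang 22.2 z [20.5 36.2 37.4]
  tool frame ctr [-0.5  0.8] 63.3 50.4 ang 90.0 z [-21.9 -20.7  -4.9]
pos [ 427.2 -171.8   15.4] rot [-1.7991e+02  6.0000e-02  2.2190e+01] F [-0.6  1.2  1. ] gap 61.4 t 45.7
rotvec [-0.1  0.1 24. ] off(now axes) [266.1 -97.  -24.7] off(goal axes) [ 203.7 -196.7  -24.6]
pos [ 427.2 -171.8   15.4] rot [-1.7991e+02  6.0000e-02  2.2190e+01] F [-0.6  1.2  1. ] gap 61.4 t 45.7
rotvec [-0.1  0.1  0.3] off(now axes) [-0.5  1.4 33.4] off(goal axes) [-0.6  1.4 33.4]
```

jog_arm --offset '[[-1,1,5],[0,0,10],[0,0,10],[0,0,7],[0,0,0],[0,0,0]]' --delta_rot '[[0,0,0],[0,0,0],[0,0,0],[0,0,0],[0,0,0],[0,0,0]]' --jaw '[72,72,72,72,72,72]'

```text
time: 46.3
tool_pos: [426.8, -173.6, -19.1]
tcp_rot: [-180.0, 0.0, 22.2]
ft_force: [0.4, 0.4, -0.3]
finger_gap: 61.7
```

```bash
python3 -c "
from h import *
goal([427.2,-173.3,-18],21.9)"
```

```text
pos [ 426.8 -173.6  -19.1] rot [-1.7995e+02  4.0000e-02  2.2170e+01] F [ 0.4  0.4 -0.3] gap 61.7 t 46.3
rotvec [-0.   0.   0.3] off(now axes) [ 0.5 -0.1 -1.1] off(goal axes) [ 0.5 -0.1 -1.1]
```

jog_arm --offset '[[0,0,0],[0,0,0],[0,0,0],[0,0,0],[0,0,0],[0,0,-5],[0,0,-10],[0,0,-20],[0,0,-20],[0,0,-20],[0,0,-15],[0,0,0]]' --delta_rot '[[0,0,0],[0,0,0],[0,0,0],[0,0,0],[0,0,0],[0,0,0],[0,0,0],[0,0,0],[0,0,0],[0,0,0],[0,0,0],[0,0,0]]' --jaw '[62,40,40,40,40,40,40,40,40,40,40,40]' --newtons 60

```text
time: 47.5
tool_pos: [427.2, -173.8, 78.8]
tcp_rot: [180.0, -0.0, 22.2]
ft_force: [0.0, -0.0, -1.4]
finger_gap: 50.7
```

```bash
python3 -c "
from h import *
goal([632.4,-97,75],-1.8); snap('wrist','w32')"
```

```text
pos [ 427.2 -173.8   78.8] rot [ 1.7997e+02 -3.0000e-02  2.2170e+01] F [ 0.  -0.  -1.4] gap 50.7 t 47.5
rotvec [ 0. -0. 24.] off(now axes) [219.    6.3   3.9] off(goal axes) [202.7 -83.2   3.8]
```

View pics/w32.png

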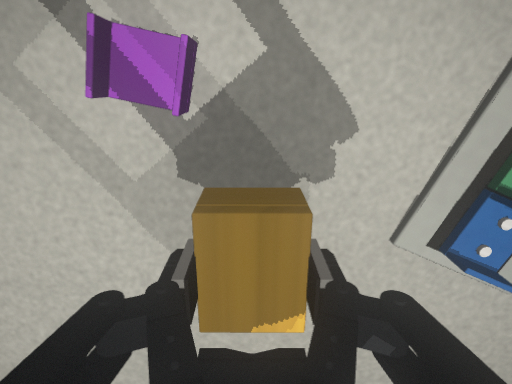

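jog_arm --offset '[[0,0,0],[0,0,0],[0,0,0],[22,-9,0],[22,-9,0],[22,-9,0],[22,-9,0],[22,-9,0],[22,-9,0],[22,-9,0],[20,-9,0],[15,-7,0],[8,-3,0],[0,0,0],[0,0,0]]' --delta_rot '[[0,0,8],[0,0,8],[0,0,8],[0,0,0],[0,0,0],[0,0,0],[0,0,0],[0,0,0],[0,0,0],[0,0,0],[0,0,0],[0,0,0],[0,0,0],[0,0,0],[0,0,0]]' --jaw '[40,40,40,40,40,40,40,40,40,40,40,40,40,40,40]'

```text
time: 49.05
tool_pos: [623.8, -95.1, 58.0]
tcp_rot: [-179.7, 1.4, -2.9]
ft_force: [-0.8, -1.0, -1.0]
finger_gap: 51.1
```

```bash
python3 -c "
from h import *
goal([632.8,-98.2,35],-1.8)"
```

```text
pos [623.8 -95.1  58. ] rot [-179.66    1.36   -2.93] F [-0.8 -1.  -1. ] gap 51.1 t 49.0
rotvec [-0.4  1.4 -1.1] off(now axes) [ 9.7  2.8 22.7] off(goal axes) [ 9.1  2.8 23. ]
```

jog_arm --offset '[[6,1.5,0],[3,1,0],[0,0,0],[0,0,8],[0,0,10],[0,0,6],[0,0,0],[0,0,0]]' --delta_rot '[[-0.4,1.4,-1.1],[0,0,0],[0,0,0],[0,0,0],[0,0,0],[0,0,0],[0,0,0],[0,0,0]]' --jaw '[40,40,40,40,40,40,40,40]'

```text
time: 49.85
tool_pos: [630.6, -99.8, 30.8]
tcp_rot: [179.9, -0.0, -1.9]
ft_force: [0.5, 0.2, -1.2]
finger_gap: 50.8
```

```bash
python3 grn.py w33 brass green blue; python3 -c "
from h import *
goal([632.8,-98.2,2],-1.8)"
```

```text
brass [262.  21.] 5078 ctr [638.9  10.4] wh 15.0 51.3 ang 88.3 z [48.3 56.  57.5]
brass [252. 259.] 15993 ctr [631.2 -99.1] wh 63.9 50.7 ang 88.2 z [57.6 85.5 86.6]
  tool frame ctr [   4.7 -110.3] 15.0 51.3 ang 89.8 z [-26.8 -25.4 -17.7]
  tool frame ctr [ 0.6 -0.6] 63.9 50.7 ang 89.9 z [-55.9 -54.7 -26.8]
green [256. 119.] 11553 ctr [635.7 -39.1] wh 77.9 52.1 ang 85.4 z [18.8 20.4 46.8]
  tool frame ctr [  3.1 -60.8] 52.1 77.9 ang 2.7 z [-16.1  10.3  11.9]
pos [630.5 -99.7  30.8] rot [ 1.7992e+02 -3.0000e-02 -1.8500e+00] F [-0.2  0.7 -1.8] gap 50.6 t 49.9
rotvec [ 0.1 -0.  -0.1] off(now axes) [   2.7 -118.2   -9.4] off(goal axes) [   2.8 -118.2   -9.2]
pos [630.5 -99.7  30.8] rot [ 1.7992e+02 -3.0000e-02 -1.8500e+00] F [-0.2  0.7 -1.8] gap 50.6 t 49.9
rotvec [ 0.1 -0.  -0.1] off(now axes) [ 2.2 -1.6 28.8] off(goal axes) [ 2.2 -1.6 28.8]
```

View pics/w33.png

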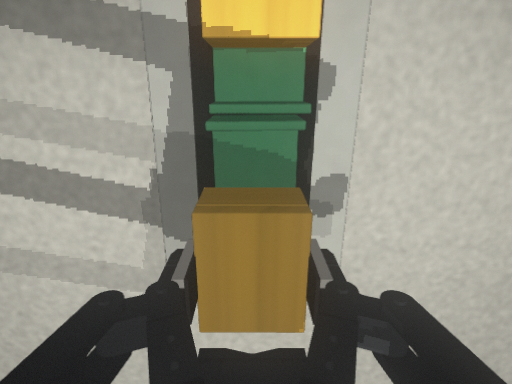

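jog_arm --offset '[[2,-1,0],[0,0,8],[0,0,8],[0,0,6],[0,0,4],[0,0,4],[0,0,3],[0,0,3],[0,0,0]]' --delta_rot '[[0,0,0],[0,0,0],[0,0,0],[0,0,0],[0,0,0],[0,0,0],[0,0,0],[0,0,0],[0,0,0]]' --jaw '[40,40,40,40,40,40,40,40,40]'

```text
time: 50.8
tool_pos: [635.1, -99.1, 12.6]
tcp_rot: [179.8, -0.1, -1.8]
ft_force: [1.0, -0.5, -1.9]
finger_gap: 50.5
```

```bash
python3 grn.py w34 brass
```

```text
brass [253.  20.] 5587 ctr [638.7   8.7] wh 11.8 51.4 ang 88.2 z [40.8 56.  57.5]
brass [252. 259.] 16006 ctr [635.6 -98.5] wh 64.6 50.6 ang 88.1 z [39.3 67.3 68.5]
  tool frame ctr [   0.3 -107.7] 51.4 11.8 ang 0.0 z [-45.2 -43.7 -28.5]
  tool frame ctr [ 0.6 -0.5] 50.6 64.6 ang 0.1 z [-55.9 -54.7 -26.8]
pos [635.5 -99.2  12.5] rot [179.81  -0.19  -1.79] F [ 1.2 -0.4 -1.4] gap 50.6 t 50.9
rotvec [ 0.2 -0.2  0. ] off(now axes) [  -2.1 -117.5  -27.9] off(goal axes) [  -2.2 -117.6  -27.5]
```

jog_arm --offset '[[0,0,-4],[-3.5,-0.5,0],[0,0,0],[0,0,4],[0,0,4],[0,0,4],[0,0,0]]' --delta_rot '[[0.2,-0.2,0],[0,0,0],[0,0,0],[0,0,0],[0,0,0],[0,0,0],[0,0,0]]' --jaw '[40,40,40,40,40,40,40]'

```text
time: 51.55
tool_pos: [632.5, -99.1, 10.9]
tcp_rot: [180.0, -0.0, -1.8]
ft_force: [-6.8, 1.5, 2.7]
finger_gap: 50.9
```

```bash
python3 grn.py w34 brass
```

```text
brass [259.  20.] 5598 ctr [638.8   8.5] wh 11.2 51.3 ang 87.9 z [34.4 55.9 57.5]
brass [251. 259.] 16011 ctr [633.  -98.3] wh 63.9 50.7 ang 87.8 z [37.9 65.6 66.8]
  tool frame ctr [   2.8 -107.7] 51.3 11.2 ang 0.3 z [-46.6 -45.1 -23.5]
  tool frame ctr [ 0.4 -0.8] 50.7 63.9 ang 0.4 z [-55.9 -54.7 -27. ]
pos [632.7 -99.1  10.8] rot [ 1.7999e+02 -3.0000e-02 -1.8100e+00] F [-9.6  1.6 11.6] gap 50.7 t 51.6
rotvec [ 0. -0. -0.] off(now axes) [   0.6 -117.5  -29.2] off(goal axes) [   0.6 -117.6  -29.2]
```

View pics/w34.png

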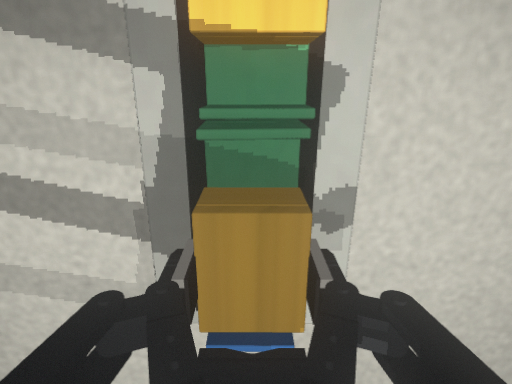

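jog_arm --offset '[[0,0,-1.5],[0,0,0],[0,0,0],[0,0,0],[0,0,0],[0,0,-10],[0,0,-20],[0,0,-30],[0,0,-25],[0,0,0]]' --delta_rot '[[0,0,0],[0,0,0],[0,0,0],[0,0,0],[0,0,0],[0,0,0],[0,0,0],[0,0,0],[0,0,0],[0,0,0]]' --jaw '[40,40,75,75,75,75,75,75,75,75]'

```text
time: 52.6
tool_pos: [631.3, -98.8, 99.6]
tcp_rot: [-180.0, 0.2, -1.8]
ft_force: [-0.0, -0.7, -0.2]
finger_gap: 64.0
```

```bash
python3 grn.py w35 brass green blue
```

```text
brass [257.  27.] 4520 ctr [639.1  19.1] wh 31.1 50.9 ang 88.2 z [54.6 56.  57.5]
brass [252. 197.] 5264 ctr [632.4 -98.3] wh 62.5 49.9 ang 88.3 z [55.  56.3 57.5]
  tool frame ctr [   4.2 -118.1] 31.1 50.9 ang 90.0 z [42.1 43.6 45.1]
  tool frame ctr [ 1.1 -0.5] 62.5 49.9 ang 89.9 z [42.1 43.3 44.6]
green [256.  84.] 2921 ctr [638.  -14.1] wh 30.5 49.7 ang 87.9 z [18.6 20.3 46.7]
green [253. 129.] 2581 ctr [634.7 -49.5] wh 32.6 49.6 ang 88.3 z [18.9 20.5 46.9]
  tool frame ctr [  4.2 -84.9] 49.7 30.5 ang 0.3 z [52.9 79.4 81.1]
  tool frame ctr [  2.  -49.4] 32.6 49.6 ang 89.9 z [52.8 79.1 80.7]
pos [630.5 -98.6  97.8] rot [-179.95    0.28   -1.82] F [0.5 0.2 0.2] gap 64.3 t 52.6
rotvec [-0.1  0.3 -0. ] off(now axes) [   3.  -117.1   57.9] off(goal axes) [   2.8 -117.2   57.8]
```

View pics/w35.png

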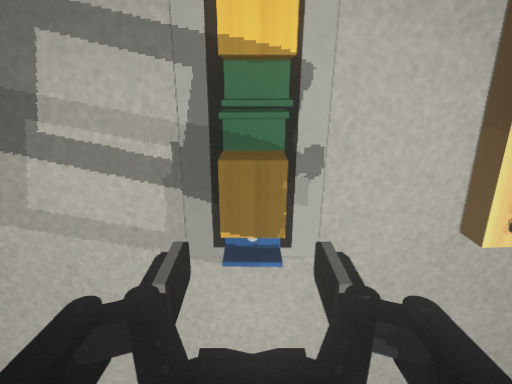

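jog_arm --offset '[[1,-25,-5],[1,-28,0],[1,-28,0],[1,-28,0],[1,-28,0],[1,-28,0],[1,-28,0],[1,-28,0],[1,-28,0],[1,-28,0],[1,-20,0],[0,-10,0],[0,0,0],[0,0,0]]' --delta_rot '[[0,0,0],[0,0,0],[0,0,0],[0,0,0],[0,0,0],[0,0,0],[0,0,0],[0,0,0],[0,0,0],[0,0,0],[0,0,0],[0,0,0],[0,0,0],[0,0,0]]' --jaw '[0,0,0,0,0,0,0,0,0,0,0,0,0,0]' --newtons 40

```text
time: 54.05
tool_pos: [643.8, 216.7, 87.1]
tcp_rot: [179.8, 1.4, -2.0]
ft_force: [0.1, -0.1, -0.5]
finger_gap: -0.1
```

```bash
python3 -c "
from h import *
goal([642,215,60],-1.8)
p,d,m=snap('wrist','w36')
z=np.load('/tmp/top0.npz'); mt=dict(K=z['K'],k1=z['k1'],camera_from_world=z['T']); print('can',toplane(mt,[[141,140]],90))
for c in ['orange','brass']: 
  for o in foot(p,d,m,c,300): pass
P,uv=cloud(m,d); pp,R,s=pose(); Q=R.inv().apply(P-pp)
k=(abs(uv[:,0]-250)<12)&(uv[:,1]>180)&(Q[:,2]<-20)
q=Q[k]; print(len(q), np.percentile(q,[0,5,50,95,100],axis=0).round(1))
"
```

```text
pos [643.8 216.7  87.1] rot [179.83   1.4   -2.01] F [ 0.1 -0.1 -0.5] gap -0.1 t 54.0
rotvec [ 0.2  1.4 -0.2] off(now axes) [-1.1  1.7 27.2] off(goal axes) [-1.8  1.7 27.1]
can [[700.7963953  347.94503061  90.        ]]
orange [251. 232.] 3047 ctr [643.  182.7] wh 23.2 72.1 ang 87.8 z [18.9 45.9 56.1]
3029 [[-5.900e+00 -1.680e+01 -1.168e+02]
 [-3.900e+00 -1.240e+01 -1.139e+02]
 [-1.000e-01 -1.100e+01 -7.740e+01]
 [ 3.900e+00  7.300e+00 -4.150e+01]
 [ 5.400e+00  1.150e+01 -3.370e+01]]
```

View pics/w36.png

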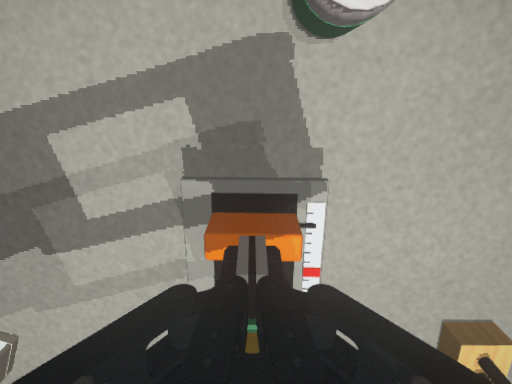

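jog_arm --offset '[[-1,0,10],[0,0,15],[0,0,15],[0,0,15],[0,0,15],[0,0,15],[0,0,5],[0,0,0],[0,0,0]]' --delta_rot '[[0.2,1.4,-0.2],[0,0,0],[0,0,0],[0,0,0],[0,0,0],[0,0,0],[0,0,0],[0,0,0],[0,0,0]]' --jaw '[0,0,0,0,0,0,0,0,0]'

```text
time: 55.0
tool_pos: [642.6, 210.9, -11.3]
tcp_rot: [179.9, 0.2, -2.2]
ft_force: [-0.1, -0.3, -0.3]
finger_gap: 0.0
```

```bash
python3 -c "
from h import *
goal([641,216,-6],-1.8)
p,d,m=snap('wrist','w37')
"
```

```text
pos [642.6 210.9 -11.3] rot [179.93   0.19  -2.17] F [-0.1 -0.3 -0.3] gap 0.0 t 55.0
rotvec [ 0.1  0.2 -0.4] off(now axes) [-1.8 -5.1 -5.3] off(goal axes) [-1.8 -5.1 -5.3]
```

View pics/w37.png

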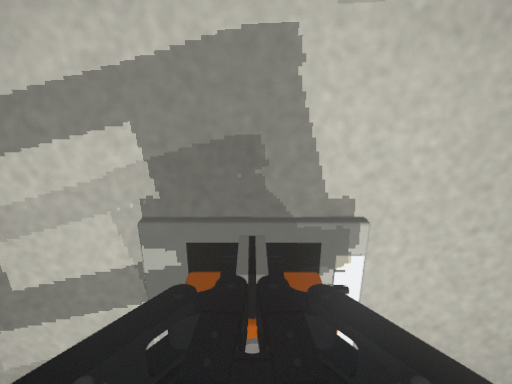

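jog_arm --offset '[[-1,3,0],[0,3,0],[0,3,0],[0,3,0],[0,3,0],[0,3,0],[0,0,0]]' --delta_rot '[[0,0,-0.4],[0,0,0],[0,0,0],[0,0,0],[0,0,0],[0,0,0],[0,0,0]]' --jaw '[0,0,0,0,0,0,0]'

```text
time: 55.75
tool_pos: [642.7, 199.1, -8.5]
tcp_rot: [-179.4, -0.2, -1.6]
ft_force: [-0.9, -0.3, -0.0]
finger_gap: -0.4
```

jog_arm --offset '[[0,3,1],[0,3,0],[0,3,0],[0,3,0],[0,3,0],[0,3,0]]' --delta_rot '[[-0.6,0,0],[0,0,0],[0,0,0],[0,0,0],[0,0,0],[0,0,0]]' --jaw '[0,0,0,0,0,0]'

```text
time: 56.35
tool_pos: [642.7, 189.4, -8.2]
tcp_rot: [-179.4, -0.4, -1.5]
ft_force: [1.4, 8.0, -5.0]
finger_gap: -0.1
```

```bash
python3 -c "
from h import *
goal([641,165,-11],-1.8)
p,d,m=snap('wrist','w38')
p,d,m=snap('side')
print(proj(m,[[696,130,11],[696,180,11]]))
cv2.imwrite('pics/s38.png',cv2.resize(p[150:290,100:260,::-1],None,fx=5,fy=4))
"
```

```text
pos [642.7 189.4  -8.2] rot [-179.43   -0.39   -1.47] F [ 1.4  8.  -5. ] gap -0.1 t 56.4
rotvec [-0.6 -0.4  0.3] off(now axes) [-1.1 24.5  2.6] off(goal axes) [-1.  24.5  2.8]
[[158.24254842 210.66291787]
 [146.5103783  221.36716304]]
```

View pics/w38.png

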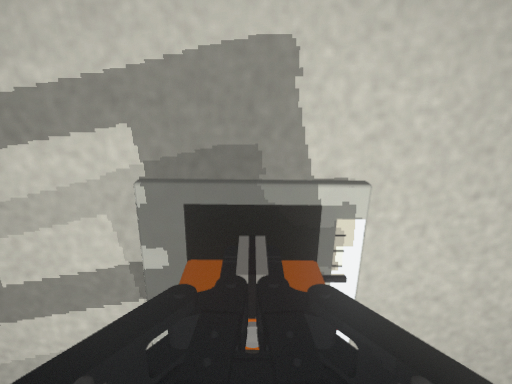

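View pics/s38.png

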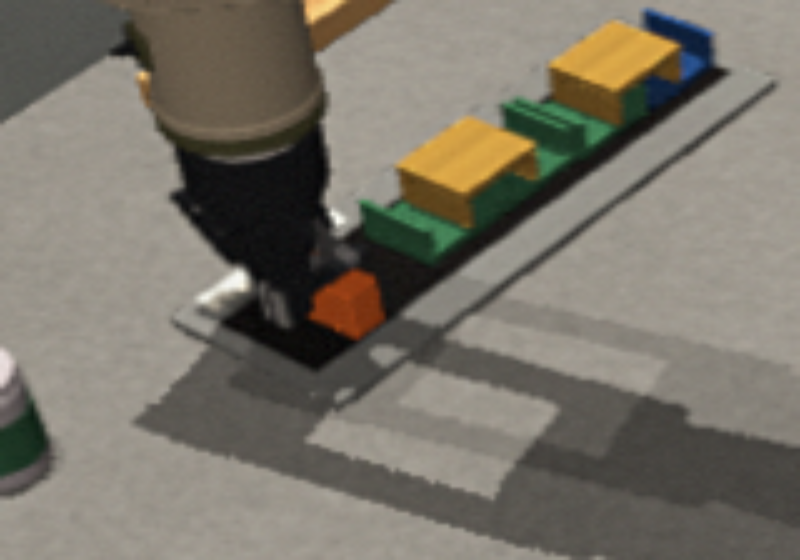

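```bash
python3 -c "
from h import *
p,d,m=snap('wrist')
print(toplane(m,[[343,278.5]],11).round(1))
cv2.imwrite('pics/c.png',cv2.resize(p[200:320,300:400,::-1],None,fx=6,fy=5))
"
```

```text
[[697.  161.7  11. ]]
```

View pics/c.png

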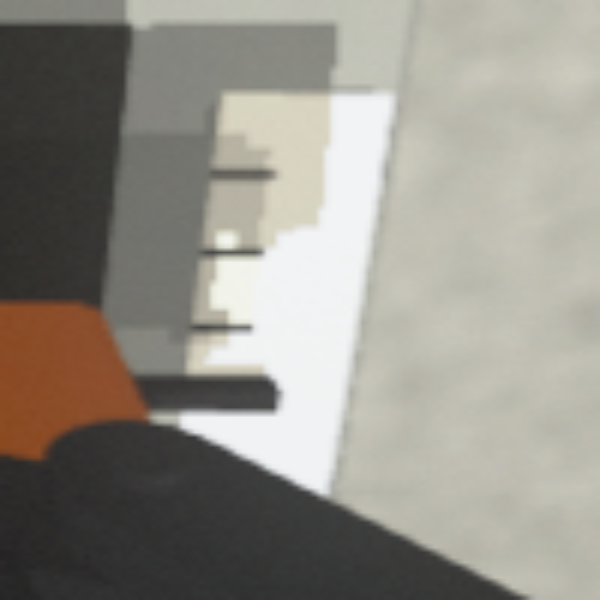

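jog_arm --offset '[[0,3,1],[0,3,1],[0,3,0],[0,3,0],[0,3,0],[0,3,0],[0,3,0]]' --delta_rot '[[-0.6,-0.4,0],[0,0,0],[0,0,0],[0,0,0],[0,0,0],[0,0,0],[0,0,0]]' --jaw '[0,0,0,0,0,0,0]'

```text
time: 57.2
tool_pos: [642.2, 178.9, -8.2]
tcp_rot: [-179.3, -0.2, -1.3]
ft_force: [1.2, 8.0, -4.0]
finger_gap: -0.1
```

jog_arm --offset '[[0,-4,0],[0,-3,-10],[0,0,-25],[0,0,-30],[0,0,-30],[0,15,-10],[0,25,0],[0,25,0],[0,25,0],[0,10,0],[0,0,0],[0,0,0]]' --delta_rot '[[-0.7,-0.2,0.5],[0,0,0],[0,0,0],[0,0,0],[0,0,0],[0,0,0],[0,0,0],[0,0,0],[0,0,0],[0,0,0],[0,0,0],[0,0,0]]' --jaw '[0,0,0,0,0,0,0,0,0,0,0,0]'

```text
time: 58.4
tool_pos: [640.4, 77.8, 106.9]
tcp_rot: [179.6, -0.2, -1.8]
ft_force: [0.2, -0.4, -0.8]
finger_gap: 0.2
```

```bash
cat > ptr.py <<'E'
from h import *
import sys
goal([642,190,-9],-1.8)
p,d,m=snap('wrist',sys.argv[1]); H=hsv(p)
M=cv2.inRange(H,(0,150,80),(4,255,255))|cv2.inRange(H,(175,150,80),(180,255,255))
n,l,s,ce=cv2.connectedComponentsWithStats(M)
i=1+np.argmax(s[1:,4]); b=ce[i]; print('red',b.round(1),s[i],toplane(m,[b],10.5).round(1))
u,v=b.astype(int); v0=max(0,v-60); c=p[v0:v+40,u-50:u+40]
cv2.imwrite('pics/%sc.png'%sys.argv[1],cv2.resize(c[:,:,::-1],None,fx=6,fy=6,interpolation=cv2.INTER_CUBIC)); print('crop origin',u-50,v0)
np.savez('/tmp/ptr.npz',K=m['K'],k1=m['k1'],T=m['camera_from_world'])
E
python3 ptr.py w39
```

```text
pos [640.4  77.8 106.9] rot [179.57  -0.25  -1.83] F [ 0.2 -0.4 -0.8] gap 0.2 t 58.4
rotvec [ 0.4 -0.2 -0. ] off(now axes) [  -2.5 -113.1  115.1] off(goal axes) [  -1.9 -112.2  115.9]
red [312.5 120.5] [304 116  18  10 180] [[696.1 129.5  10.5]]
crop origin 262 60
```

View pics/w39c.png

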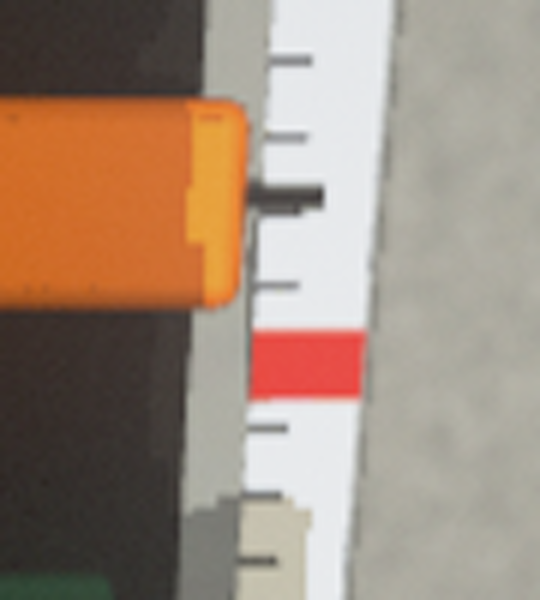

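```bash
python3 -c "
from h import *
z=np.load('/tmp/ptr.npz'); m=dict(K=z['K'],k1=z['k1'],camera_from_world=z['T'])
print(toplane(m,[[312.5,92.7]],12).round(1),toplane(m,[[312.5,92.7]],16).round(1),toplane(m,[[312.5,114.8],[312.5,126.5]],10.5).round(1))
"
```

```text
[[695.  152.7  12. ]] [[694.3 152.8  16. ]] [[696.  134.4  10.5]
 [696.3 124.3  10.5]]
```

jog_arm --offset '[[0,-25,0],[0,-25,0],[0,-25,0],[0,-25,0],[0,-15,0],[0,0,0],[0,0,0]]' --delta_rot '[[0.4,-0.2,0],[0,0,0],[0,0,0],[0,0,0],[0,0,0],[0,0,0],[0,0,0]]' --jaw '[0,0,0,0,0,0,0]'

```text
time: 59.15
tool_pos: [642.2, 202.7, 104.6]
tcp_rot: [180.0, 0.1, -1.5]
ft_force: [0.2, -0.2, -0.6]
finger_gap: -0.0
```

```bash
python3 -c "
from h import *
goal([642,192,-9],-1.8)"
```

```text
pos [642.2 202.7 104.6] rot [ 1.7998e+02  1.2000e-01 -1.4700e+00] F [ 0.2 -0.2 -0.6] gap -0.0 t 59.1
rotvec [0.  0.1 0.3] off(now axes) [  0.3  10.7 113.6] off(goal axes) [1.000e-01 1.070e+01 1.136e+02]
```

jog_arm --offset '[[0,0,15],[0,0,18],[0,0,18],[0,0,18],[0,0,18],[0,0,12],[0,0,6],[0,0,0],[0,0,0]]' --delta_rot '[[0,0.1,0.3],[0,0,0],[0,0,0],[0,0,0],[0,0,0],[0,0,0],[0,0,0],[0,0,0],[0,0,0]]' --jaw '[0,0,0,0,0,0,0,0,0]'

```text
time: 60.05
tool_pos: [641.3, 193.1, -10.4]
tcp_rot: [179.8, 0.2, -2.4]
ft_force: [1.0, 0.6, -0.5]
finger_gap: 0.1
```

```bash
python3 -c "
from h import *
goal([642,192,-9],-1.8)"
```

```text
pos [641.3 193.1 -10.4] rot [ 1.798e+02  1.500e-01 -2.350e+00] F [ 1.   0.6 -0.5] gap 0.1 t 60.0
rotvec [ 0.2  0.2 -0.5] off(now axes) [ 0.8  1.1 -1.4] off(goal axes) [ 0.7  1.1 -1.4]
```

jog_arm --offset '[[0,5,0],[0,5,0],[0,3,0],[0,3,0],[0,3,0],[0,3,0],[0,3,0]]' --delta_rot '[[0.2,0.2,-0.5],[0,0,0],[0,0,0],[0,0,0],[0,0,0],[0,0,0],[0,0,0]]' --jaw '[0,0,0,0,0,0,0]'

```text
time: 60.75
tool_pos: [642.9, 172.6, -7.0]
tcp_rot: [-179.4, -0.4, -1.7]
ft_force: [0.5, 8.6, -4.0]
finger_gap: 0.0
```

jog_arm --offset '[[0,3,1],[0,3,1],[0,3,0],[0,3,0],[0,3,0],[0,3,0]]' --delta_rot '[[-0.5,-0.4,0],[0,0,0],[0,0,0],[0,0,0],[0,0,0],[0,0,0]]' --jaw '[0,0,0,0,0,0]'

```text
time: 61.35
tool_pos: [642.6, 165.6, -7.1]
tcp_rot: [-179.0, -0.2, -1.5]
ft_force: [2.2, 8.6, -4.2]
finger_gap: -0.1
```

jog_arm --offset '[[0,3,1],[0,3,1],[0,3,0],[0,3,0],[0,3,0]]' --delta_rot '[[-0.5,-0.2,0],[-0.3,0,0],[0,0,0],[0,0,0],[0,0,0]]' --jaw '[0,0,0,0,0]'

```text
time: 61.85
tool_pos: [642.4, 160.0, -7.1]
tcp_rot: [-179.1, -0.2, -1.3]
ft_force: [2.0, 7.8, -3.2]
finger_gap: 0.2
```

```bash
python3 -c "
from h import *
goal([642,156.6,-9],-1.8)
p,d,m=snap('wrist','w40')
"
```

```text
pos [642.4 160.   -7.1] rot [-1.791e+02 -1.700e-01 -1.330e+00] F [ 2.   7.8 -3.2] gap 0.2 t 61.9
rotvec [-0.9 -0.2  0.5] off(now axes) [-0.3  3.5  1.8] off(goal axes) [-0.3  3.4  1.9]
```

View pics/w40.png

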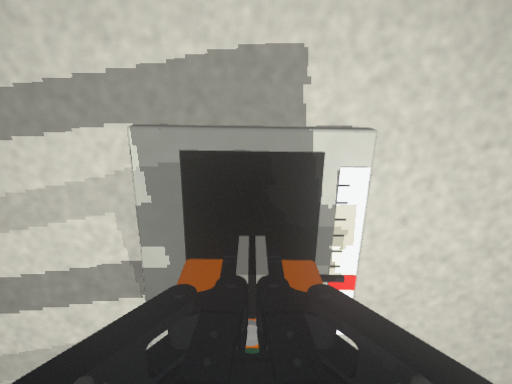

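jog_arm --offset '[[0,3,0],[0,3,0]]' --delta_rot '[[0,0,0],[0,0,0]]' --jaw '[0,0]'

```text
time: 62.1
tool_pos: [642.3, 157.4, -7.1]
tcp_rot: [-178.8, -0.2, -1.3]
ft_force: [1.4, 8.4, -2.6]
finger_gap: 0.3
```

jog_arm --offset '[[0,-4,0],[0,-3,-10],[0,0,-25],[0,0,-30],[0,0,-30],[0,15,-10],[0,25,0],[0,25,0],[0,15,0],[0,0,0],[0,0,0]]' --delta_rot '[[-0.8,-0.2,0.4],[0,0,0],[0,0,0],[0,0,0],[0,0,0],[0,0,0],[0,0,0],[0,0,0],[0,0,0],[0,0,0],[0,0,0]]' --jaw '[0,0,0,0,0,0,0,0,0,0,0]'

```text
time: 63.2
tool_pos: [640.7, 78.5, 106.1]
tcp_rot: [-179.8, -0.2, -1.6]
ft_force: [0.7, 0.3, -0.9]
finger_gap: -0.1
```

```bash
python3 ptr.py w41
```

```text
pos [640.7  78.5 106.1] rot [-179.84   -0.22   -1.65] F [ 0.7  0.3 -0.9] gap -0.1 t 63.2
rotvec [-0.2 -0.2  0.2] off(now axes) [  -2.3 -111.2  115.4] off(goal axes) [  -2.2 -111.5  115.1]
red [313.6 122.8] [304 118  18  10 140] [[697.2 129.4  10.5]]
crop origin 263 62
```

View pics/w41c.png

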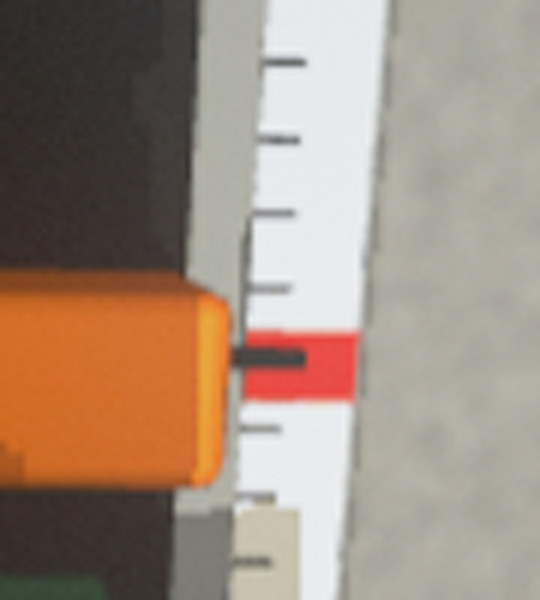

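View pics/w41.png

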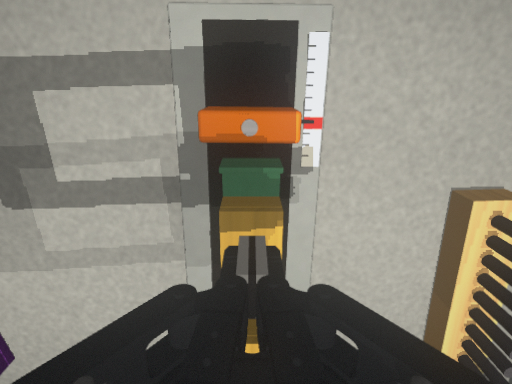

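jog_arm --offset '[[0,0,-10],[0,0,-10],[0,0,-10],[0,0,-10],[0,0,-10],[0,0,-10],[0,0,-10],[0,0,-10],[0,0,-10],[0,0,-5],[0,0,0],[0,0,0]]' --delta_rot '[[0,0,-8.3],[0,0,-8.3],[0,0,-8.3],[0,0,-8.3],[0,0,-8.3],[0,0,-8.3],[0,0,-8.3],[0,0,-8.3],[0,0,-8.3],[0,0,-8.3],[0,0,-8.3],[0,0,0]]' --jaw '[50,50,50,50,50,50,50,50,50,50,50,50]'

```text
time: 64.45
tool_pos: [636.8, 92.5, 198.0]
tcp_rot: [-179.6, -0.3, 93.0]
ft_force: [0.4, -0.2, 0.1]
finger_gap: 42.6
```

```bash
python3 -c "
from h import *
goal([535,400,200],90)
p,d,m=snap('top','t42')
for c in ['yellow','brass']: foot(p,d,m,c,100)
"
```

```text
pos [636.8  92.5 198. ] rot [-179.61   -0.33   93.03] F [ 0.4 -0.2  0.1] gap 42.6 t 64.5
rotvec [-0.4 -0.3  3. ] off(now axes) [312.4 -85.5   0.4] off(goal axes) [ 307.5 -101.8   -2. ]
yellow [113. 176.] 209 ctr [566.1 460.9] wh 106.0 23.0 ang 1.4 z [19.8 25.7 31.8]
yellow [226. 164.] 211 ctr [635.3  34.7] wh 55.8 43.3 ang 87.4 z [50.  55.6 60.7]
yellow [261. 167.] 227 ctr [628.1 -97.3] wh 43.6 51.9 ang 1.7 z [49.3 55.7 63.2]
brass [251. 113.] 622 ctr [851.9 -49. ] wh 47.5 203.1 ang 0.2 z [22.4 29.  35.4]
brass [225. 164.] 255 ctr [635.8  35. ] wh 57.2 46.4 ang 88.2 z [50.  55.6 60.6]
brass [261. 167.] 246 ctr [629.4 -99.2] wh 48.0 55.2 ang 2.6 z [49.5 55.7 63. ]
```

View pics/t42.png

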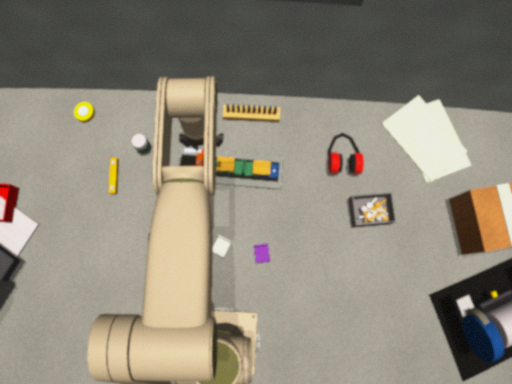

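jog_arm --offset '[[25,-6,0],[28,-7,0],[28,-7,0],[28,-7,0],[28,-7,0],[28,-7,0],[28,-7,0],[28,-7,0],[28,-7,0],[28,-7,0],[28,-7,0],[25,-6,0],[15,-5,0],[0,0,0],[0,0,0]]' --delta_rot '[[-0.4,-0.3,3],[0,0,0],[0,0,0],[0,0,0],[0,0,0],[0,0,0],[0,0,0],[0,0,0],[0,0,0],[0,0,0],[0,0,0],[0,0,0],[0,0,0],[0,0,0],[0,0,0]]' --jaw '[50,50,50,50,50,50,50,50,50,50,50,50,50,50,50]'

```text
time: 66.0
tool_pos: [551.0, 458.1, 188.9]
tcp_rot: [-179.4, 0.3, 85.9]
ft_force: [0.4, -0.5, 0.3]
finger_gap: 42.5
```

```bash
python3 grn.py w43 yellow; python3 -c "
from h import *
goal([568,458,60],90)"
```

```text
yellow [261. 205.] 1297 ctr [605.3 465. ] wh 90.4 22.4 ang 5.1 z [24.7 26.3 27.7]
  tool frame ctr [11.6 55.4] 90.5 22.4 ang 80.7 z [160.4 162.1 163.7]
pos [551.  457.9 188.9] rot [-179.38    0.29   85.89] F [ 0.5  0.7 -0.3] gap 42.7 t 66.0
rotvec [-0.3  0.7 87.7] off(now axes) [-431.4  118.9  149.8] off(goal axes) [ 99.8 436.6 148.9]
pos [551.  457.9 188.9] rot [-179.38    0.29   85.89] F [ 0.5  0.7 -0.3] gap 42.7 t 66.0
rotvec [-0.6  0.3 -4.1] off(now axes) [  2.   18.3 128.7] off(goal axes) [1.000e-01 1.700e+01 1.289e+02]
```

View pics/w43.png

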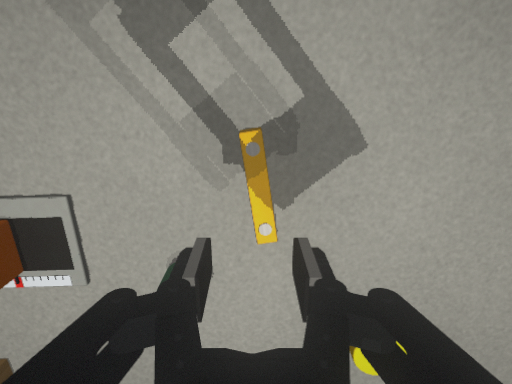

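```bash
cat > bar.py <<'E'
from h import *
import sys
pp,R,s=pose()
p,d,m=snap('wrist',sys.argv[1])
M=cv2.inRange(hsv(p),(14,120,60),(34,255,255)); M=cv2.morphologyEx(M,cv2.MORPH_CLOSE,np.ones((7,7)))
n,l,st,ce=cv2.connectedComponentsWithStats(M)
for i in range(1,n):
    if st[i,4]>800:
        P,_=cloud(m,d,l==i)
        top=np.percentile(P[:,2],95); P=P[(P[:,2]>top-4)]
        c,w,h,a=rect(P); Q=R.inv().apply(P-pp); cq,wq,hq,aq=rect(Q)
        print(ce[i].round(),st[i,4],'ctr',c.round(1),round(w,1),round(h,1),'ang',round(a,1),'z',np.percentile(P[:,2],[5,50,95]).round(1),'| tool',cq.round(1),round(wq,1),round(hq,1),'ang',round(aq,1))
E
python3 bar.py w44
```

```text
[258. 184.] 2286 ctr [583.3 463.2] 138.5 25.5 ang 4.7 z [24.9 26.2 27.4] | tool [ 8.4 33.6] 138.5 25.5 ang 81.1
```

jog_arm --offset '[[0,0,10],[1,10,20],[1,10,20],[1,10,20],[0,3,20],[0,0,20],[0,0,15],[0,0,10],[0,0,0],[0,0,0]]' --delta_rot '[[-0.6,0.3,-4.4],[0,0,-4.4],[0,0,0],[0,0,0],[0,0,0],[0,0,0],[0,0,0],[0,0,0],[0,0,0],[0,0,0]]' --jaw '[50,50,50,50,50,50,50,50,50,50]'

```text
time: 67.1
tool_pos: [593.8, 451.2, 54.7]
tcp_rot: [179.6, -0.1, 94.0]
ft_force: [-0.3, -0.4, 0.5]
finger_gap: 42.7
```

```bash
python3 bar.py w45; python3 -c "
from h import *
goal([583.3,463.2,-20],94.7)"
```

```text
[270. 181.] 6062 ctr [583.3 463.4] 140.0 25.9 ang 4.8 z [24.9 26.1 27.2] | tool [12.8 -9.8] 140.0 25.9 ang 89.2
pos [593.8 451.3  54.8] rot [ 1.796e+02 -1.000e-01  9.402e+01] F [ 0.4 -0.   0.4] gap 42.4 t 67.2
rotvec [ 0.4 -0.1 -0.7] off(now axes) [ 12.5 -10.1  74.7] off(goal axes) [12.8 -9.5 74.8]
```

View pics/w45.png

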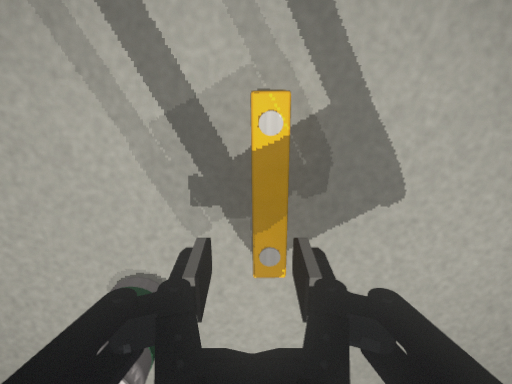

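jog_arm --offset '[[6.5,-5,0],[6,-4.5,0],[0,0,0],[0,0,10],[0,0,12],[0,0,12],[0,0,12],[0,0,8],[0,0,0],[0,0,0]]' --delta_rot '[[0.4,0,-0.8],[0,0,0],[0,0,0],[0,0,0],[0,0,0],[0,0,0],[0,0,0],[0,0,0],[0,0,0],[0,0,0]]' --jaw '[50,50,50,50,50,50,50,50,50,50]'

```text
time: 68.15
tool_pos: [582.5, 465.4, -2.5]
tcp_rot: [179.9, -0.2, 95.0]
ft_force: [0.4, -0.2, 0.8]
finger_gap: 42.8
```

```bash
python3 bar.py w46; python3 -c "
from h import *
goal([583.3,463.3,-30],94.8)"
```

```text
[248. 226.] 9990 ctr [582.9 463.4] 139.3 25.9 ang 4.6 z [25.  26.1 27.1] | tool [-2.   0.3] 25.9 139.3 ang 0.3
pos [582.4 465.3  -2.6] rot [ 1.7995e+02 -1.5000e-01  9.4960e+01] F [-0.3 -0.1 -0.7] gap 42.6 t 68.2
rotvec [ 0.1 -0.2  0.2] off(now axes) [-2.1  0.7 27.4] off(goal axes) [-2.1  0.7 27.4]
```

View pics/w46.png

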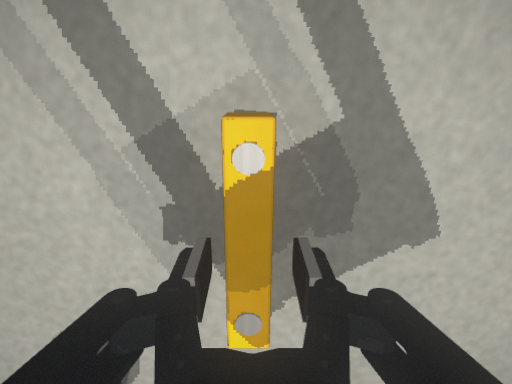

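jog_arm --offset '[[-2,0,3],[0,0,6],[0,0,6],[0,0,5],[0,0,3],[0,0,2],[0,0,0],[0,0,0]]' --delta_rot '[[0,0,0.2],[0,0,0],[0,0,0],[0,0,0],[0,0,0],[0,0,0],[0,0,0],[0,0,0]]' --jaw '[50,50,50,50,50,50,50,50]'

```text
time: 69.0
tool_pos: [583.9, 463.9, -27.8]
tcp_rot: [179.8, -0.2, 94.7]
ft_force: [-1.0, 0.2, 0.2]
finger_gap: 42.5
```

```bash
python3 -c "
from h import *
goal([583.1,463.4,-30],94.8)"
```

```text
pos [583.9 463.9 -27.8] rot [179.8   -0.24  94.74] F [-1.   0.2  0.2] gap 42.5 t 69.0
rotvec [ 0.2 -0.2 -0.1] off(now axes) [-0.5 -0.8  2.2] off(goal axes) [-0.5 -0.8  2.2]
```

jog_arm --offset '[[0,0,0],[0,0,0],[0,0,0],[0,0,0],[0,0,0],[0,0,0],[0,0,-5],[0,0,-10],[0,0,-15],[0,0,0]]' --delta_rot '[[0,0,0],[0,0,0],[0,0,0],[0,0,0],[0,0,0],[0,0,0],[0,0,0],[0,0,0],[0,0,0],[0,0,0]]' --jaw '[40,10,10,10,10,10,10,10,10,10]' --newtons 100

```text
time: 70.0
tool_pos: [581.3, 462.0, 1.2]
tcp_rot: [-179.9, -0.0, 94.7]
ft_force: [1.0, 0.4, -5.8]
finger_gap: 24.2
```

```bash
python3 bar.py w47
```

```text
[252. 231.] 12233 ctr [569.3 460.9] 116.8 26.2 ang 4.8 z [53.3 54.4 55.4] | tool [ -0.1 -12.2] 116.8 26.2 ang 90.0
```

View pics/w47.png

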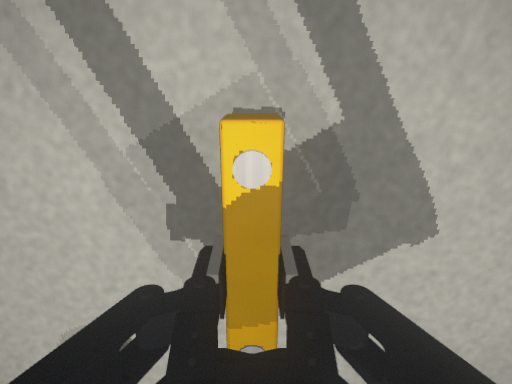

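jog_arm --offset '[[0,0,-15],[0,0,-15],[0,0,-15],[0,0,-15],[0,0,-15],[0,0,-15],[0,0,-15],[0,0,-15],[0,0,-10],[0,0,-5],[0,0,0],[0,0,0],[0,0,0],[0,0,0]]' --delta_rot '[[0,0,0],[0,0,8],[0,0,8],[0,0,8],[0,0,8],[0,0,8],[0,0,8],[0,0,8],[0,0,8],[0,0,8],[0,0,8],[0,0,8],[0,0,8],[0,0,0]]' --jaw '[10,10,10,10,10,10,10,10,10,10,10,10,10,10]'

```text
time: 71.45
tool_pos: [580.4, 461.1, 151.9]
tcp_rot: [-179.9, 0.1, -5.2]
ft_force: [-0.0, -0.1, -7.5]
finger_gap: 23.9
```

```bash
python3 -c "
from h import *
goal([635.8,-31.4,100],-1.8); snap('wrist','w48')"
```

```text
pos [580.4 461.1 151.9] rot [-1.7995e+02  9.0000e-02 -5.1800e+00] F [-0.  -0.1 -7.5] gap 23.9 t 71.5
rotvec [-0.1  0.1 -3.4] off(now axes) [ 99.7 485.5  51.3] off(goal axes) [ 70.9 490.5  51.9]
```

View pics/w48.png

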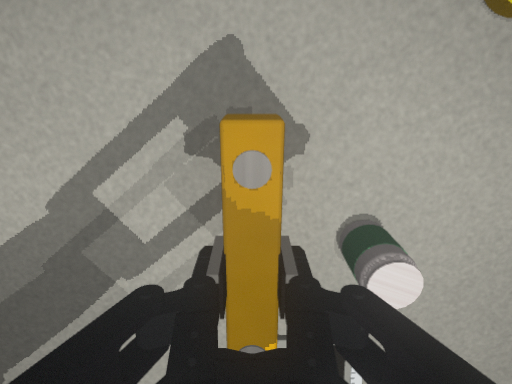

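jog_arm --offset '[[3,20,0],[4,28,0],[4,28,0],[4,28,0],[4,28,0],[4,28,0],[4,28,0],[4,28,0],[4,28,0],[4,28,0],[4,28,0],[4,28,0],[4,28,0],[4,28,0],[4,28,0],[4,28,0],[4,24,0],[2,15,0],[0,0,0],[0,0,0]]' --delta_rot '[[0,0,-3.4],[0,0,0],[0,0,0],[0,0,0],[0,0,0],[0,0,0],[0,0,0],[0,0,0],[0,0,0],[0,0,0],[0,0,0],[0,0,0],[0,0,0],[0,0,0],[0,0,0],[0,0,0],[0,0,0],[0,0,0],[0,0,0],[0,0,0]]' --jaw '[10,10,10,10,10,10,10,10,10,10,10,10,10,10,10,10,10,10,10,10]'

```text
time: 73.5
tool_pos: [658.4, -34.1, 158.9]
tcp_rot: [-179.9, -0.2, 4.3]
ft_force: [0.1, 0.7, -7.0]
finger_gap: 24.2
```

```bash
python3 -c "
from h import *
goal([635.8,-31.4,60],-1.8); snap('wrist','w49')"
```

```text
pos [658.4 -34.1 158.9] rot [-179.86   -0.25    4.25] F [ 0.1  0.7 -7. ] gap 24.2 t 73.5
rotvec [-0.2 -0.2  6.1] off(now axes) [-22.8  -4.1  98.8] off(goal axes) [-22.7  -2.   98.9]
```

View pics/w49.png

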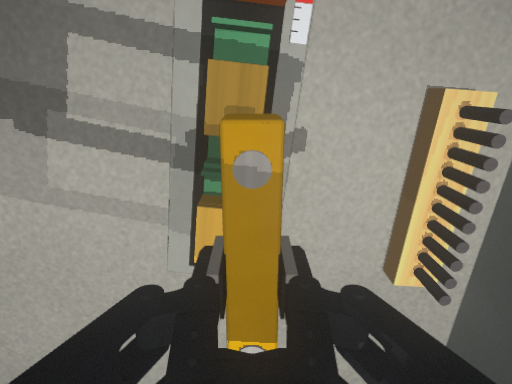

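jog_arm --offset '[[0,0,0],[-10,0,0],[-10,0,0],[-3,-2,10],[0,0,15],[0,0,20],[0,0,20],[0,0,15],[0,0,10],[0,0,0],[0,0,0]]' --delta_rot '[[-0.2,-0.2,6],[0,0,0],[0,0,0],[0,0,0],[0,0,0],[0,0,0],[0,0,0],[0,0,0],[0,0,0],[0,0,0],[0,0,0]]' --jaw '[10,10,10,10,10,10,10,10,10,10,10]'

```text
time: 74.65
tool_pos: [633.9, -21.5, 60.2]
tcp_rot: [-179.9, 0.1, -1.1]
ft_force: [0.6, -0.3, -7.0]
finger_gap: 23.8
```

```bash
python3 -c "
from h import *
goal([635.8,-31.4,30],-1.8); snap('wrist','w50')"; python3 bar.py w50
```

```text
pos [633.9 -21.5  60.2] rot [-1.799e+02  1.000e-01 -1.070e+00] F [ 0.6 -0.3 -7. ] gap 23.8 t 74.7
rotvec [-0.1  0.1  0.7] off(now axes) [ 2.2  9.9 30.1] off(goal axes) [ 2.2  9.8 30.2]
[255. 199.] 18238 ctr [634.8  -8.4] 116.2 27.9 ang 89.0 z [112.5 113.5 114.6] | tool [  0.6 -13.2] 116.2 27.9 ang 90.0
```

View pics/w50.png

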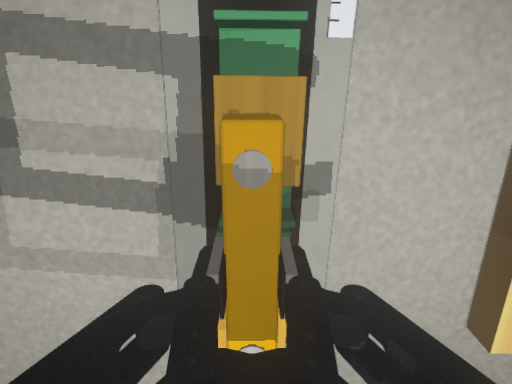

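jog_arm --offset '[[1,5,0],[1,4.5,0],[0,0,0],[0,0,8],[0,0,8],[0,0,6],[0,0,0],[0,0,0]]' --delta_rot '[[-0.1,0.1,0.7],[0,0,0],[0,0,0],[0,0,0],[0,0,0],[0,0,0],[0,0,0],[0,0,0]]' --jaw '[10,10,10,10,10,10,10,10]'

```text
time: 75.55
tool_pos: [638.4, -32.9, 39.9]
tcp_rot: [180.0, -0.4, -1.9]
ft_force: [1.1, 1.2, -7.4]
finger_gap: 24.0
```

```bash
python3 -c "
from h import *
goal([635.8,-31.4,29],-1.8)"; python3 bar.py w51
```

```text
pos [638.4 -32.9  39.9] rot [179.96  -0.35  -1.89] F [ 1.1  1.2 -7.4] gap 24.0 t 75.5
rotvec [ 0.  -0.4 -0.1] off(now axes) [-2.7 -1.4 10.9] off(goal axes) [-2.7 -1.4 10.9]
[250. 177.] 22081 ctr [638.8 -20. ] 117.1 27.5 ang 88.1 z [92.1 93.2 94.2] | tool [  0.5 -12.8] 27.5 117.1 ang 0.0
```

jog_arm --offset '[[-2.5,-1.5,0],[0,0,4],[0,0,3],[0,0,2],[0,0,2],[0,0,0]]' --delta_rot '[[0,-0.4,0],[0,0,0],[0,0,0],[0,0,0],[0,0,0],[0,0,0]]' --jaw '[10,10,10,10,10,10]'

```text
time: 76.2
tool_pos: [636.5, -31.0, 29.0]
tcp_rot: [180.0, -0.0, -1.9]
ft_force: [-0.4, -1.1, -6.3]
finger_gap: 24.0
```

```bash
python3 -c "
from h import *
goal([635.8,-31.4,29],-1.8)"; python3 bar.py w51
```

```text
pos [636.5 -31.   29. ] rot [ 1.7995e+02 -1.0000e-02 -1.8600e+00] F [-0.4 -1.1 -6.3] gap 24.0 t 76.2
rotvec [ 0.  -0.  -0.1] off(now axes) [-0.7  0.5  0. ] off(goal axes) [-0.7  0.5  0. ]
[252. 176.] 23271 ctr [637.9 -17.6] 116.3 27.9 ang 87.5 z [81.2 82.3 83.3] | tool [  0.9 -13.3] 27.9 116.3 ang 0.6
```

jog_arm --offset '[[0,0,1.5],[0,0,1.5],[0,0,0],[0,0,0]]' --delta_rot '[[0,0,0],[0,0,0],[0,0,0],[0,0,0]]' --jaw '[10,10,10,10]'

```text
time: 76.65
tool_pos: [637.3, -31.1, 29.4]
tcp_rot: [179.9, -0.1, -1.9]
ft_force: [-0.1, 0.2, -6.6]
finger_gap: 23.7
```

Seated. Release gently and lift.

jog_arm --offset '[[0,0,0],[0,0,0],[0,0,0],[0,0,0],[0,0,-10],[0,0,-20],[0,0,-30],[0,0,-30],[0,0,-20],[0,0,0]]' --delta_rot '[[0,0,0],[0,0,0],[0,0,0],[0,0,0],[0,0,0],[0,0,0],[0,0,0],[0,0,0],[0,0,0],[0,0,0]]' --jaw '[34,42,46,46,46,46,46,46,46,46]' --newtons 40

```text
time: 77.65
tool_pos: [640.0, -31.4, 150.5]
tcp_rot: [179.9, -0.6, -1.9]
ft_force: [0.5, 0.3, -0.0]
finger_gap: 39.6
```

```bash
python3 bar.py w52; python3 ptr.py w53
```

```text
[246. 163.] 9706 ctr [637.7 -30.2] 141.1 26.0 ang 88.1 z [80.9 82.2 83.3] | tool [-3.1 -1.3] 26.0 141.1 ang 0.0
[468. 159.] 3083 ctr [861.3 -45.2] 47.7 211.2 ang 4.1 z [29.  30.2 31.4] | tool [220.3   6.4] 211.2 47.6 ang 84.1
pos [639.4 -31.3 148.9] rot [179.9   -0.51  -1.87] F [0.3 0.2 1. ] gap 39.4 t 77.7
rotvec [ 0.1 -0.5 -0.1] off(now axes) [  -6.1 -221.5  157.4] off(goal axes) [  -4.4 -221.3  157.9]Traceback (most recent call last):
  File "ptr.py", line 7, in <module>
    i=1+np.argmax(s[1:,4]); b=ce[i]; print('red',b.round(1),s[i],toplane(m,[b],10.5).round(1))
        ~~~~~~~~~^^^^^^^^^
    return _wrapfunc(a, 'argmax', axis=axis, out=out, **kwds)
    return bound(*args, **kwds)
ValueError: attempt to get argmax of an empty sequence
```

View pics/w52.png

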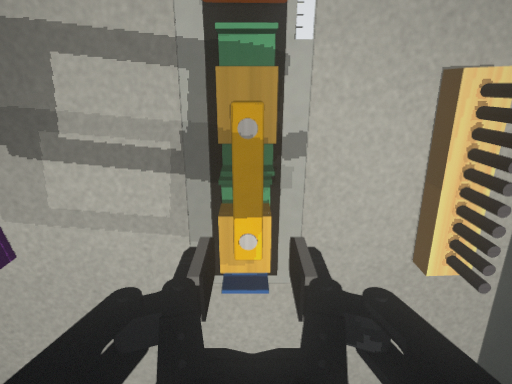

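jog_arm --offset '[[0,-20,-5],[0,-25,0],[0,-25,0],[0,-25,0],[0,-10,0],[0,0,0],[0,0,0]]' --delta_rot '[[0,-0.5,0],[0,0,0],[0,0,0],[0,0,0],[0,0,0],[0,0,0],[0,0,0]]' --jaw '[46,46,46,46,46,46,46]'

```text
time: 78.45
tool_pos: [634.9, 75.2, 137.9]
tcp_rot: [179.8, 1.2, -2.0]
ft_force: [-1.1, -0.7, 0.3]
finger_gap: 39.2
```

```bash
python3 ptr.py w54; python3 bar.py w55; python3 -c "
from h import *
p,d,m=snap('wrist')
for c in ['brass','green']:
    for ce,s,M in blobs(p,c,400):
        P,_=cloud(m,d,cv2.erode(M.astype(np.uint8),np.ones((5,5)))>0); 
        for lo,hi in ((17,24),(53,59),(79,85)):
            Q=P[(P[:,2]>lo)&(P[:,2]<hi)]
            if len(Q)>150 and Q[:,0].max()<720:
                A=np.c_[Q[:,:2]-Q[:,:2].mean(0),np.ones(len(Q))]; x=np.linalg.lstsq(A,Q[:,2],rcond=None)[0]; print(c,ce.round(),Q.mean(0).round(1),'slope',x[:2].round(3))
"
```

```text
pos [634.9  75.2 137.9] rot [179.82   1.25  -1.98] F [-1.1 -0.7  0.3] gap 39.2 t 78.5
rotvec [ 0.2  1.2 -0.2] off(now axes) [   6.3 -115.4  146.5] off(goal axes) [   3.5 -115.   146.9]
red [316.8 114.4] [308 110  17  10 126] [[697.2 129.4  10.5]]
crop origin 266 54
[259. 261.] 7698 ctr [638.6  -2.2] 178.2 26.0 ang 88.1 z [81.  82.3 83.3] | tool [ 7.8 77.1] 177.7 26.0 ang 89.9
[469. 266.] 1557 ctr [828.4  10.9] 126.2 276.8 ang 36.0 z [29.2 30.3 31.4] | tool [196.1  55.8] 279.3 128.2 ang 51.1
brass [258. 263.] [637.2  14.3  56.3] slope [-0.001  0.   ]
brass [258. 263.] [638.6 -17.   82.2] slope [ 0.004 -0.001]
```

View pics/w54c.png

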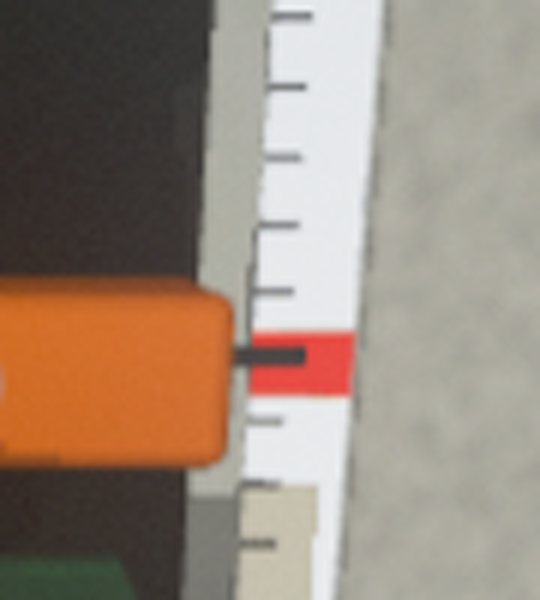

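View pics/w54.png

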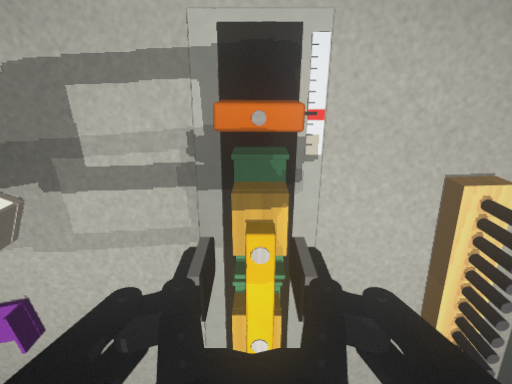

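```bash
python3 -c "
from h import *
print(r.hand_in()); print(monitor.sense()['time'])"
```

```text
the job is handed in; nothing more can be done
None
the job is handed in; nothing more can be done
```

The job is handed in, at about 78.5 s on the robot's clock. The hand-in gave no verdict, so what follows rests on my own last camera checks.

**What I did**
- I laid the three green channels in the lane next to the starter, about 3 mm apart.
- Only two brass channels were in the scene. I bridged starter to first green and second green to third green with them.
- I pushed the stop in two stages until its pointer was in the red band.
- The yellow bar had been knocked a few centimetres aside, so I found it again and laid it across both brass channels.

**Last checks**

| Item | Measured | Target |
|---|---|---|
| Green channels | web tops about 20.5 mm above the table, about 3 mm off the lane middle | 20 mm, within 12 mm |
| Brass channels | tops about 56.2 mm, slope about 0 (fitted on one; the other was mostly out of view) | 56 mm |
| Pointer | about 1 mm on the +y side of band centre | within 5 mm |
| Bar top | 82.2 mm, so its centre is at about 69 mm | centre 65 to 73 mm |
| Bar direction and offset | within about 0.1° of the lane, about 3 mm off its middle | within 0.2 rad and 20 mm |

I kept clear of the ear defenders, bin of keys and grease can throughout, but did not measure their positions at the end.

**What went wrong or disagreed**
- **Tool height:** the real fingertips stand about 34 mm behind the reported TCP, not at it. My first close went into a green trough above the web, touching nothing. After that I worked from the measured offset.
- **Light contact:** the first green channel touched the starter's flange briefly, at about 3 N, before I moved it clear.
- **Brass drop:** the fingertips landed on neighbouring flanges while I set the second brass channel down. I let it drop the last 10 mm or so, with its flanges already inside the troughs, and it measured fully home.

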